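# Build the sieve stack on the shaker

### The arm

A 6-joint arm with a two-finger parallel gripper is mounted at the origin on the work surface. World frame = base frame: x ahead of the robot, y to its left, z up, the work surface at z = 0. Lengths are in m, angles in rad, forces in N, time in s.
With the tool pointing down it reaches from about 0.35 to 0.975 m from the base axis. Payload 4.9 kg.
Tool frame: the origin (TCP) lies at the very end of the fingers, on their centre line; the grasp point (between the pads) lies manip.grip_point_offset behind it (manip.grip_point_offset is the distance from the TCP to the grasp point, in m); z points along the fingers, y is the direction in which the jaws open and shut (so a half turn about z gives the same grasp; the last joint's range is limited). The gripper opens to 85 mm and grips with 20 to 120 N. Pads are 22 mm wide; open, the fingers measure 114 mm over their backs; the gripper's body (76 mm by 85 mm) begins 54 mm behind the grasp point. The pads swing forward as they close: fully open they stand 13 mm farther back than shut.
Start: joints at [1.184, 0.053, 1.613, -0, 1.476, -0.119], TCP at [0.165, 0.603, 0.208] pointing down, gripper open.
Joint ranges: [-3.01, 3.01], [-1.01, 2.22], [0.06, 2.58], [-1.02, 4.17], [0.09, 2.62], [-3.14, 3.14]. Speed limits (rad/s): [2.57, 2.57, 3.14, 3.14, 3.14, 3.14].

### API

Orientations are given as a unit quaternion [w, x, y, z].
In Python, from plant import status, grab_frame, camera_params, ticket, boxes_of, outline_of, manip gives the robot as it stands. The module is installed in compiled form; this text tells all that it offers.
- The arm moves only by the tool play_rows, never from a script. Its argument "deltas" is a list of rows, each a list of 2 entries, a list of its own where there are three numbers: the shift along the world's x, y, z in m, then the turn about the world's z in rad. A call has 1 to 5 rows; each row is the pose to reach, as a shift and turn from the pose commanded when the call began; what a row does not reach only later rows make up. A row lasts 1/8 s, in which the tool goes at most 62.5 mm and 10.7 degrees, less where a joint would pass 70% of its speed; a pose out of reach is approached as far as the arm can. A call with a gripper value outside its range is refused whole. "grip" is the opening, from -1 (shut) to 1 (fully open), set as the call begins (left out, the last holds). The fingers move at their own pace and stop on an object; the grip force is fixed at half the most. Time passes only in rows, so rows that repeat a pose let the fingers close. It gives the time, the measured TCP pose, the force and the opening at its end, in the units of the state.
- status.state(): the state, without advancing time (a new reading comes with each control period).
- grab_frame(name): name is "side" or "top"; returns (picture, depth): 400x640x3 uint8, blue, green, red; 400x640 float32, m along the optical axis (not along the pixel's ray), 0 where there is no reading.
- camera_params(name): a dict with "mtx" (3x3 intrinsics, pixels), "world_from_camera" (4x4, takes a point from camera to world coordinates). Camera axes: x right, y up, looking along -z (the intrinsics and any distortion apply to the point x, -y, -z); pixel columns grow to the right and rows downward; lengths in m; the calibration is good to about 2 mm. A picture is of the moment at which its call begins. camera_params takes no time and is no camera call.
- ticket.job_done(): hands the job in, once; it reports no verdict.
Trained networks look in the newest picture that a camera, given by its name, has taken for a name from the list of things; names that differ only in an ending like _2 or _b are one class to them, and where a whole thing is asked for, a point or a joint stands for the part that bears it (a point fixed in the world has none). Each returns a list of dicts, best first, with "confidence" (0 to 1); they miss things now and then, are a little off and sometimes report something else, mostly with a low value. They report only what shows in the picture. A call takes as long as a camera call. They do not tell look-alikes from the thing itself.
- boxes_of(camera, name): "box" ([left, top, right, bottom] in pixels, round what is visible of it).
- outline_of(camera, name): "region" (400x640 bool, what is visible of it) and "box" ([left, top, right, bottom] in pixels, round what is visible of it).
The state is a dict: "time": time; "joint_pos": joint angles; "joint_vel": joint speeds; "joint_efforts": joint torques, N m; "tool_pos": TCP position; "tool_rot": TCP orientation; "contact_force": force on the tool from outside, world axes, zero at the start; "ft_torque": the same for the moment, N m; "gripper_width": opening from 0.0 (shut) to 1.0 (fully open).
Only numpy, scipy, OpenCV 4.12 (cv2) and the standard library are available. Lean on these libraries where they do the work, as an engineer would, in place of code of your own. Each camera call takes 0.05 s, during which the arm holds its last target.

### The job

Build up the sieve stack on the shaker for the next sediment sample, one part at a time from the bottom: the receiving pan in the plate's centring ring, then the fine, the medium and the coarse sieve, and the lid on top, each upright and lowered, not dropped, fully home into the part below. Leave the dish, jar, beaker and pipette where they are.

Things in the scene. Friction and masses are not known exactly. Their poses are not given: they have to be found in the camera images.
- plate (a point): The vibrating shaker, fixed: grey housing 160 x 130 mm, 56 mm high, with a round aluminium plate 104 mm across and on it a centring ring (62 mm outside, 56 mm inside, 7 mm high, top 75 mm above the bench). Point: centre of the plate's face inside the ring, 68 mm above the bench; z up. The seated pan rests with its shoulder on the ring, its underside 1 mm above this point.
- pan_mid (a point): Receiving pan: no mesh, closed bright floor with a round bead. Steel, round, 62 mm outside, 26 mm high, open mouth 56 mm wide on top. Its 6 mm high tapered skirt (49 to 53 mm wide) plugs into the mouth below until the 62 mm shoulder rests on that rim (6 mm overlap). Upright, under 0.18 kg; gripped across its outside wall. Point: its centre, 13 mm above the underside; z up.
- fine_mid (a point): Fine sieve: floor of dense matte grey wire cloth. Steel, round, 62 mm outside, 32 mm high, open mouth 56 mm wide on top. Its 6 mm high tapered skirt (49 to 53 mm wide) plugs into the mouth below until the 62 mm shoulder rests on that rim (6 mm overlap). Upright, under 0.18 kg; gripped across its outside wall. Point: its centre, 16 mm above the underside; z up.
- medium_mid (a point): Medium sieve: floor of wire mesh, 6 mm pitch. Steel, round, 62 mm outside, 40 mm high, open mouth 56 mm wide on top. Its 6 mm high tapered skirt (49 to 53 mm wide) plugs into the mouth below until the 62 mm shoulder rests on that rim (6 mm overlap). Upright, under 0.18 kg; gripped across its outside wall. Point: its centre, 20 mm above the underside; z up.
- coarse_mid (a point): Coarse sieve: floor with 8 mm square openings. Steel, round, 62 mm outside, 50 mm high, open mouth 56 mm wide on top. Its 6 mm high tapered skirt (49 to 53 mm wide) plugs into the mouth below until the 62 mm shoulder rests on that rim (6 mm overlap). Upright, under 0.18 kg; gripped across its outside wall. Point: its centre, 25 mm above the underside; z up.
- cover_knob (a point): Lid: closed steel disc 62 mm across, its top face 10 mm above its underside, with an upright black knob, 20 mm in diameter, from 10 to 30 mm above the underside. Same 6 mm high tapered skirt as the sieves, plugs into a mouth until its shoulder rests on the rim. Under 0.13 kg; gripped by the knob. Point: the knob's centre, 20 mm above the lid's underside; z up.
- petri: bystander: a closed round glass Petri dish with pale yellow contents, 60 mm across, 17 mm high, loose; origin at the centre of its underside.
- jar: bystander: an amber glass specimen jar with a white cap, 48 mm across, 56 mm high, loose; origin at the centre of its underside.
- beaker: bystander: an empty clear glass beaker, 50 mm across the rim, 64 mm high, loose; origin at the centre of its underside.
- pipette: bystander: a blue and grey micropipette, 290 mm long, 26 mm thick, lying loose on the papers at the far side of the bench; origin on the bench under its middle, x towards its tip.
Not all that is in view belongs to the job. What is shaped like the part that bears pan_mid but blue is not meant. What is shaped like the part that bears coarse_mid but blue is not meant.

How it is judged:
On the way, in this order (a step that is already met when the one before it is completed fails the run):
1. the receiving pan is nested in the shaker plate's centring ring (horizontal distance between pan_mid and plate below 0.005 m and z of pan_mid in the frame of plate between 0.011 and 0.017 m and angle between pan_mid's own z axis and vertical below 0.06 rad), for 0.2 s.
2. the fine sieve is nested in the pan, with all below it in place (all of step 1 and horizontal distance between fine_mid and pan_mid below 0.005 m and z of fine_mid in the frame of pan_mid between 0.02 and 0.026 m and angle between fine_mid's own z axis and vertical below 0.06 rad), for 0.2 s.
3. the medium sieve is nested in the fine sieve, with all below it in place (all of step 2 and horizontal distance between medium_mid and fine_mid below 0.005 m and z of medium_mid in the frame of fine_mid between 0.027 and 0.033 m and angle between medium_mid's own z axis and vertical below 0.06 rad), for 0.2 s.
4. the coarse sieve is nested in the medium sieve, with all below it in place (all of step 3 and horizontal distance between coarse_mid and medium_mid below 0.005 m and z of coarse_mid in the frame of medium_mid between 0.036 and 0.042 m and angle between coarse_mid's own z axis and vertical below 0.06 rad), for 0.2 s.
5. the lid is nested in the coarse sieve, with all below it in place (all of step 4 and horizontal distance between cover_knob and coarse_mid below 0.005 m and z of cover_knob in the frame of coarse_mid between 0.036 and 0.042 m and angle between cover_knob's own z axis and vertical below 0.06 rad), for 0.2 s.
At the end, for the whole second after the job is handed in: From the shaker's plate upwards stand pan, fine sieve, medium sieve, coarse sieve and lid, each nested in the one below (the pan in the plate's ring): axes within 5 mm of each other, heights within 3 mm of fully seated, tilt under 0.06 rad, all released and at rest (all of step 5 and linear speed of each of pan, fine, medium, coarse, cover below 0.02 m/s and angular speed of each of pan, fine, medium, coarse, cover below 0.2 rad/s); the robot touches nothing.
It fails at once if the Petri dish is pushed more than 30 mm from its place or tipped over (distance of petri from where it was at the start of the episode above 0.03 m or angle between petri's own z axis and vertical above 0.5 rad).
It fails at once if the specimen jar is pushed more than 30 mm from its place or tipped over (distance of jar from where it was at the start of the episode above 0.03 m or angle between jar's own z axis and vertical above 0.5 rad).
It fails at once if the beaker is pushed more than 30 mm from its place or tipped over (distance of beaker from where it was at the start of the episode above 0.03 m or angle between beaker's own z axis and vertical above 0.5 rad).
It fails at once if the micropipette is pushed more than 30 mm from its place (distance of pipette from where it was at the start of the episode above 0.03 m).
It fails at once if a part of the set is dropped into place (it comes to its seat at over 0.5 m/s, as after a fall of 13 mm) ((horizontal distance between pan_mid and plate below 0.01 m and z of pan_mid in the frame of plate between 0.009 and 0.034 m and linear speed of pan above 0.5 m/s) or (horizontal distance between fine_mid and pan_mid below 0.01 m and z of fine_mid in the frame of pan_mid between 0.018 and 0.043 m and linear speed of fine above 0.5 m/s) or (horizontal distance between medium_mid and fine_mid below 0.01 m and z of medium_mid in the frame of fine_mid between 0.025 and 0.05 m and linear speed of medium above 0.5 m/s) or (horizontal distance between coarse_mid and medium_mid below 0.01 m and z of coarse_mid in the frame of medium_mid between 0.034 and 0.059 m and linear speed of coarse above 0.5 m/s) or (horizontal distance between cover_knob and coarse_mid below 0.01 m and z of cover_knob in the frame of coarse_mid between 0.034 and 0.059 m and linear speed of cover above 0.5 m/s)).
It also fails if it takes over 112 s, if anything falls off the work surface, if the arm or the gripper's body presses on something with over 40 N, if the wrist force passes 120 N, or if a joint passes its speed limit or range.

## Working session

There is one attempt and no reset: what is moved stays moved. The work goes in short steps, Python scripts to look and compute and a tool call to move; the robot and the scene stay as the last step left them, time stands still between calls to the robot, and variables do not carry over. Pictures are saved under pics/ and viewed, and the job is handed in when it is done.

Besides the shell and the picture viewer there is one more tool, called after ">>>" as name(argument=value, ...), one argument or row to a line, values as JSON. play_rows: Moves the arm, as the interface text tells. Its arguments: {"type":"object","properties":{"deltas":{"type":"array"},"grip":{"type":"number"}},"required":["deltas"]}

```bash
mkdir -p pics; cat > h.py <<'E'
import numpy as np, cv2
from plant import status, grab_frame, camera_params, ticket, boxes_of, outline_of, manip
def proj(cam,p):
    c=camera_params(cam);T=np.linalg.inv(c["world_from_camera"]);q=T[:3,:3]@np.array(p)+T[:3,3]
    v=np.array([q[0],-q[1],-q[2]]);u=c["mtx"]@v;return u[:2]/u[2]
def cloud(cam,d):
    c=camera_params(cam);K=np.array(c["mtx"]);W=np.array(c["world_from_camera"])
    v,u=np.mgrid[0:400,0:640]
    x=(u-K[0,2])/K[0,0]*d;y=(v-K[1,2])/K[1,1]*d
    P=np.stack([x,-y,-d],-1);return P@W[:3,:3].T+W[:3,3]
E
python3 - <<'E'
from h import *
for n in("side","top"):
    im,d=grab_frame(n);cv2.imwrite(f"pics/{n}0.png",im);np.save(n+"0.npy",d)
    c=camera_params(n);print(c["mtx"],c["world_from_camera"],c.keys())
    for k in["pan_mid","fine_mid","medium_mid","coarse_mid","cover_knob","petri","jar","beaker","pipette"]:
        print(n,k,[(np.round(b["box"]).astype(int).tolist(),round(b["confidence"],2)) for b in boxes_of(n,k)])
print(status.state(), manip.grip_point_offset)
E
```

```text
[[463.03869249   0.         316.66329307]
 [  0.         463.03869249 195.50054281]
 [  0.           0.           1.        ]] [[-0.97037525  0.14065144 -0.19644093  0.36788061]
 [-0.2412577  -0.52067087  0.81896066  1.03400985]
 [ 0.01290692  0.84209205  0.53917937  0.74037259]
 [ 0.          0.          0.          1.        ]] dict_keys(['mtx', 'world_from_camera'])
side pan_mid [([332, 170, 353, 182], 0.81), ([330, 183, 355, 198], 0.77)]
side fine_mid [([387, 148, 408, 164], 0.8)]
side medium_mid [([390, 150, 406, 165], 0.74), ([347, 142, 361, 158], 0.52), ([355, 317, 387, 343], 0.49), ([259, 171, 288, 224], 0.29)]
side coarse_mid [([363, 256, 391, 296], 0.82), ([367, 230, 396, 259], 0.8), ([292, 191, 366, 241], 0.4)]
side cover_knob [([355, 315, 386, 346], 0.89)]
side petri [([279, 299, 307, 324], 0.69)]
side jar [([306, 246, 324, 273], 0.9)]
side beaker [([385, 165, 402, 188], 0.82)]
side pipette [([254, 173, 287, 229], 0.66)]
[[451.44603682   0.         313.08378451]
 [  0.         451.44603682 208.59910333]
 [  0.           0.           1.        ]] [[ 3.44957404e-04  9.82909
[... 822 characters left out ...]
'time': 1.0, 'joint_pos': array([ 1.18399353e+00,  5.26984160e-02,  1.61288889e+00, -1.21714242e-05,
        1.47603953e+00, -1.18989851e-01]), 'joint_vel': array([ 0.00020971,  0.00202439, -0.00054868,  0.00100569, -0.00118485,
        0.00057313]), 'joint_efforts': array([-8.40668927e-04, -3.93662202e+01, -3.70481336e+01, -9.08291486e-05,
        4.30723794e-04,  1.13960800e-05]), 'tool_pos': array([0.16537646, 0.60269636, 0.2083112 ]), 'tool_rot': array([ 1.59005004e-06,  1.33506082e-01,  9.91047994e-01, -1.80605984e-05]), 'contact_force': array([ 0.42420411,  0.21783945, -0.25214802]), 'ft_torque': array([-0.02005303,  0.01216753,  0.01600767]), 'gripper_width': 1.003710801956063} 0.0187
```

```bash
ls pics
```

```text
side0.png
top0.png
```

View pics/side0.png

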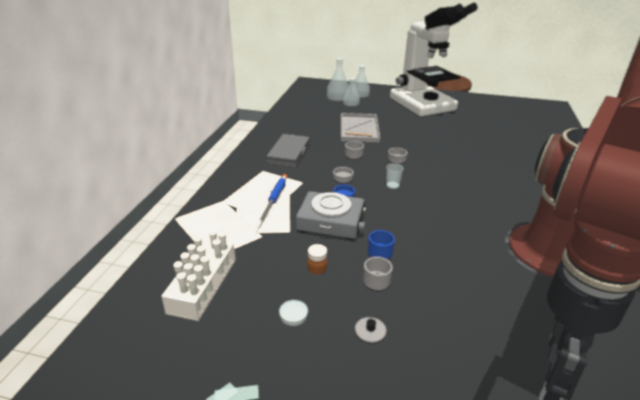

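```bash
python3 - <<'E'
import cv2
im=cv2.imread("pics/top0.png");cv2.imwrite("pics/top0z.png",cv2.resize(im[150:310,170:470],(800,427),interpolation=cv2.INTER_CUBIC))
im=cv2.imread("pics/side0.png");cv2.imwrite("pics/side0z.png",cv2.resize(im[130:350,240:430],(518,600),interpolation=cv2.INTER_CUBIC))
E
```

```text
(no output)
```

View pics/top0z.png

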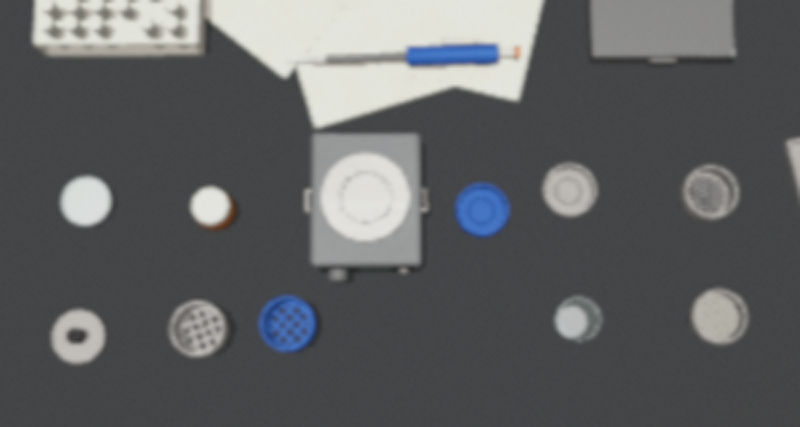

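View pics/side0z.png

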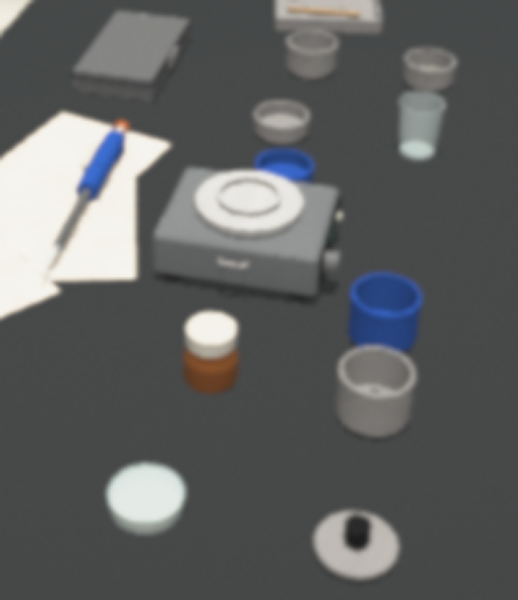

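In the top view (pixels):
- **Plate ring:** about (307,223).
- **Pan:** candidates are grey (384,220) and blue (350,228). The grey steel one with the bead fits.
- **Coarse:** candidates are grey (244,273) and blue (278,271). The grey one with large openings fits.
- **Medium:** (436,222), visible mesh.
- **Fine:** (440,268), matte dense floor.
- **Lid:** (199,276).

Next I'll confirm these in an enlarged crop and measure them.

```bash
cat >> h.py <<'E'
from scipy.optimize import least_squares
def refine(P,m,r,zlo,zhi):
    q=P[m];q=q[(q[:,2]>zlo)&(q[:,2]<zhi)];return q
E
python3 - <<'E'
from h import *
im=cv2.imread("pics/top0.png")
t=[cv2.resize(im[y-18:y+18,x-18:x+18],(260,260),interpolation=cv2.INTER_CUBIC) for x,y in[(384,220),(436,222),(440,268),(244,273),(199,276),(307,223)]]
cv2.imwrite("pics/crops0.png",np.vstack([np.hstack(t[:3]),np.hstack(t[3:])]))
P=cloud("top",np.load("top0.npy"));
for n,(u,v) in dict(pan=(384,220),med=(436,222),fine=(440,268),coarse=(244,273),lid=(199,276),plate=(307,223),bluepan=(350,228),bluecoarse=(278,271),beaker=(387,270),jar=(249,227),petri=(203,224)).items():
    w=P[v-22:v+23,u-22:u+23].reshape(-1,3); w=w[(w[:,2]>0.006)]
    print(n,P[v,u].round(4),len(w),"zmax",np.percentile(w[:,2],[10,50,90,98]).round(4),"x",w[:,0].min().round(4),w[:,0].max().round(4),"y",w[:,1].min().round(4),w[:,1].max().round(4))
d=P[290:300,300:320,2];print("bench",d.mean(),d.std())
print((P[215:245:1,384,2]*1000).round())
E
```

```text
pan [ 0.5925 -0.2167  0.0073] 385 zmax [0.0066 0.0105 0.0276 0.0318] x 0.3579 0.666 y -0.2898 -0.0088
med [ 0.5856 -0.3855  0.0065] 360 zmax [0.0066 0.0124 0.0413 0.0465] x 0.3579 0.6555 y -0.4596 -0.0088
fine [ 0.4368 -0.3899  0.01  ] 397 zmax [0.0069 0.0115 0.0329 1.4647] x 0.3579 0.5072 y -0.4641 -0.0088
coarse [4.217e-01 2.373e-01 1.000e-04] 353 zmax [0.0071 0.0135 0.0519 1.4647] x 0.3521 0.492 y -0.0088 0.3086
lid [0.411  0.3742 0.031 ] 353 zmax [0.0067 0.0104 0.0287 1.4647] x 0.3426 0.4793 y -0.0088 0.4503
plate [0.5741 0.0327 0.0653] 1873 zmax [0.0533 0.0606 0.0718 0.0766] x 0.3579 0.6563 y -0.0375 0.1041
bluepan [ 0.5663 -0.1056  0.0076] 381 zmax [0.0067 0.011  0.0301 0.0453] x 0.3579 0.6359 y -0.1769 -0.0088
bluecoarse [0.4272 0.1261 0.0167] 379 zmax [0.0068 0.0136 0.0519 0.0575] x 0.3579 0.4983 y -0.0088 0.1992
beaker [ 0.4312 -0.223  -0.002 ] 211 zmax [0.0065 0.0206 0.0643 1.1854] x 0.3579 0.5002 y -0.292 -0.0088
jar [0.5634 0.2165 0.0543] 302 zmax [0.0066 0.051  0.0602 1.4647] x 0.3579 0.6439 y -0.0088 0.2985
petri [0.579  0.3727 0.0171] 354 zmax [0.0068 0.0162 0.0208 1.4647] x 0.3579 0.6543 y -0.0088 0.4469
bench 0.01500498130103455 0.14573408246436398
[ 1.200e+01  1.100e+01  9.000e+00  7.000e+00  1.400e+01  7.000e+00
  8.000e+00  7.000e+00  1.100e+01  6.000e+00  4.000e+00  1.300e+01
  1.300e+01  9.000e+00  1.465e+03  2.400e+01  4.000e+00 -3.000e+00
  7.000e+00  2.000e+00 -0.000e+00 -5.000e+00 -3.000e+00  4.000e+00
 -2.000e+00 -0.000e+00  6.000e+00  4.000e+00 -2.000e+00  1.000e+00]
```

View pics/crops0.png

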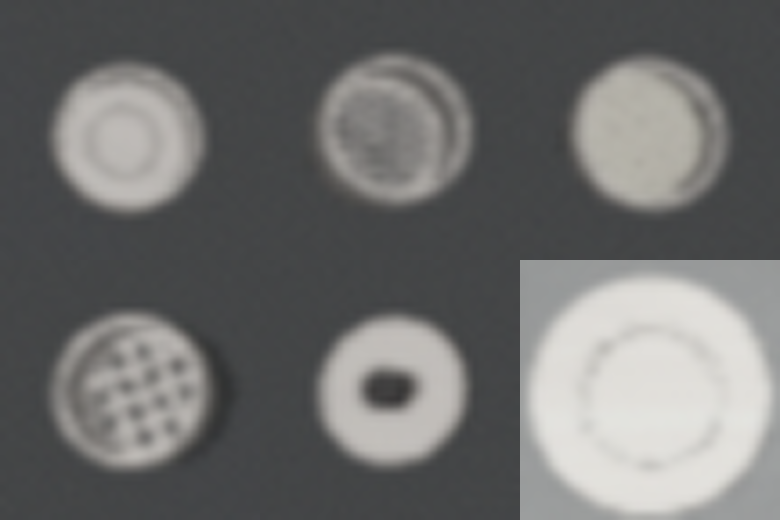

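The crops agree: bead pan, mesh medium, matte fine, large-opening coarse, lid with knob. Next I'll fit silhouettes at sub-pixel level in both cameras.

```bash
cat >> h.py <<'E'
from scipy.optimize import minimize
from scipy.ndimage import binary_fill_holes,label
S=8
A=np.linspace(0,2*np.pi,60,endpoint=False)
def circ(x,y,z,r): return np.stack([x+r*np.cos(A),y+r*np.sin(A),np.full(60,z)],1)
def projs(cam,X):
    c=camera_params(cam);T=np.linalg.inv(c["world_from_camera"]);q=X@T[:3,:3].T+T[:3,3]
    K=c["mtx"];return np.stack([K[0,0]*q[:,0]/-q[:,2]+K[0,2],K[1,1]*-q[:,1]/-q[:,2]+K[1,2]],1)
def model(cam,x,y,zs,o,n):
    pts=np.vstack([circ(x,y,z,r) for z,r in zs]);uv=projs(cam,pts)
    h=cv2.convexHull(uv.astype(np.float32))[:,0]
    m=np.zeros((n*S,n*S),np.uint8)
    cv2.fillPoly(m,[np.round(((h-o+0.5)*S-0.5)*16).astype(np.int32)],1,shift=4);return m>0
def fit(cam,im,x,y,zs,n=44,mask=None,thr=None):
    """mask: function(crop upsampled BGR float)->bool"""
    c=projs(cam,np.array([[x,y,np.mean([z for z,_ in zs])]]))[0]
    o=np.round(c).astype(int)-n//2
    cr=im[o[1]:o[1]+n,o[0]:o[0]+n].astype(np.float32)
    up=cv2.resize(cr,(n*S,n*S),interpolation=cv2.INTER_CUBIC)
    k=mask(up);k=binary_fill_holes(k);L,_=label(k);
    m0=model(cam,x,y,zs,o,n)
    ids=np.bincount(L[m0]);ids[0]=0;k=L==ids.argmax();k=binary_fill_holes(k)
    f=lambda p:(model(cam,p[0],p[1],zs,o,n)^k).sum()
    best=None
    p=np.array([x,y])
    for s in(.008,.002):
        r=minimize(f,p,method="Nelder-Mead",options=dict(initial_simplex=[p,p+[s,0],p+[0,s]],xatol=5e-5,fatol=1));p=r.x
    return p,r.fun/k.sum()
bright=lambda t:(lambda up:up.mean(2)>t)
E
cat > m0.py <<'E'
from h import *
T=dict(pan=(.60,-.2167,26),med=(.59,-.375,40),fine=(.44,-.38,32),coarse=(.425,.228,50))
for cam in("top","side"):
    im=cv2.imread(f"pics/{cam}0.png")
    for n,(x,y,h) in T.items():
        t=115 if cam=="top" else 112
        print(cam,n,*fit(cam,im,x,y,[(.006,.031),(h/1000,.031),(0.,.0245)],n=50,mask=bright(t)))
    print(cam,"lid",*fit(cam,im,.41,.365,[(.006,.031),(.010,.031)],mask=bright(125)))
    print(cam,"plate",*fit(cam,im,.57,.03,[(.068,.052)],n=70,mask=bright(195 if cam=="top" else 180)))
    for x,y in[(384,220),(307,223)]: print(im[y,x], end="")
    print(im[300,300])
E
python3 m0.py
```

```text
top pan [ 0.58878031 -0.21285974] 0.034638335031290934
top med [ 0.58429407 -0.38084913] 0.1047500120071082
top fine [ 0.43597531 -0.38494349] 0.05370785488814676
top coarse [0.42150818 0.23347649] 0.05788378988361287
top lid [0.41282632 0.38130886] 0.04711786775812503
top plate [0.57333492 0.03427218] 0.03043396932285821
[183 186 190][218 222 225][72 70 69]
side pan [ 0.58436557 -0.21791438] 0.268043494125374
side med [ 0.5978913  -0.49751141] 0.6382069487413474
side fine [ 0.43091028 -0.37789777] 0.8579176533496295
side coarse [0.41696148 0.22764314] 0.24394905980455403
side lid [0.40905654 0.37905133] 0.2754199256314912
side plate [0.56837323 0.03716217] 0.028984540095651205
[74 74 72][95 96 95][116 118 113]
```

```bash
python3 - <<'E'
from h import *
P=dict(pan=(.5888,-.2129,26),med=(.5843,-.3808,40),fine=(.436,-.385,32),coarse=(.4215,.2335,50),lid=(.4128,.3813,10),ring=(.5733,.0343,75))
rows=[]
for cam in("top","side"):
    im=cv2.imread(f"pics/{cam}0.png");t=[]
    for n,(x,y,h) in P.items():
        c=np.round(projs(cam,np.array([[x,y,.02 if h<70 else .07]]))[0]).astype(int);o=c-16
        cr=cv2.resize(im[o[1]:o[1]+32,o[0]:o[0]+32],(260,260),interpolation=cv2.INTER_CUBIC)
        f=260/32
        for z,r in ([(.006,.031),(h/1000,.031)] if h<70 else [(.068,.052),(.075,.031)]):
            uv=((projs(cam,circ(x,y,z,r))-o+.5)*f-.5).round().astype(np.int32)
            cv2.polylines(cr,[uv],True,(0,255,0),1)
        t.append(cr)
    cv2.imwrite(f"pics/ov_{cam}.png",np.vstack([np.hstack(t[:3]),np.hstack(t[3:])]))
E
```

```text
(no output)
```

View pics/ov_top.png

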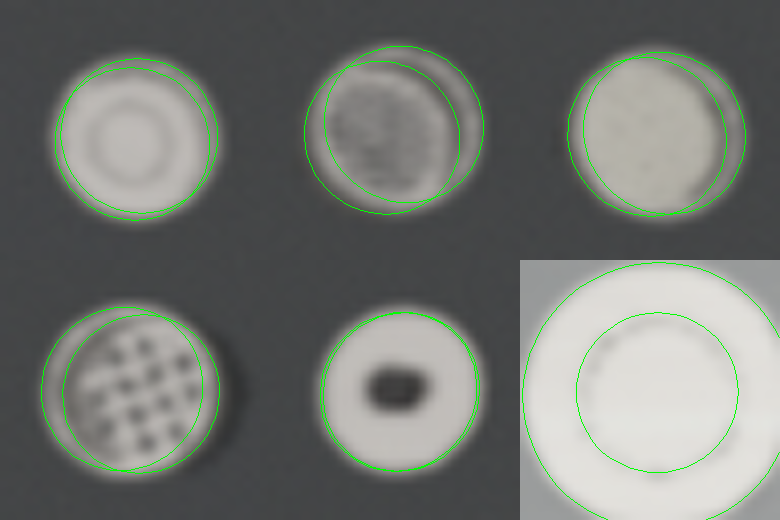

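View pics/ov_side.png

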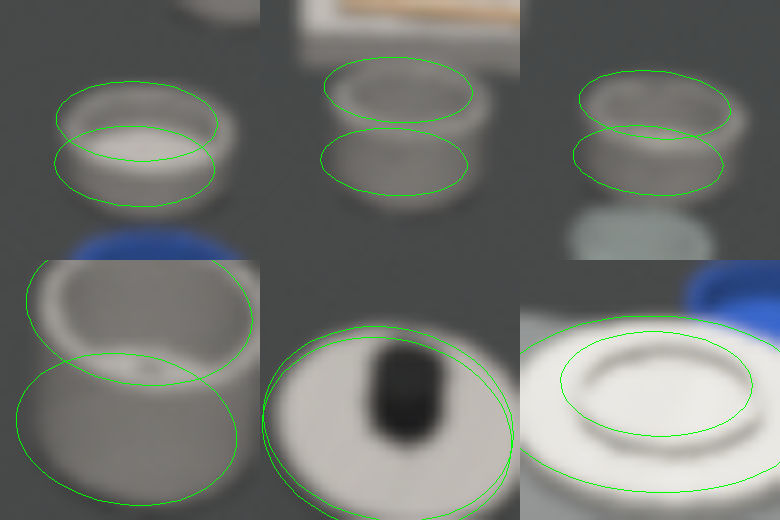

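Top overlays fit well. The side camera sits consistently about 2 px off, so the calibrations differ by roughly 4 mm. To avoid depending on vision, I'll centre each part by squeezing it twice at right angles. The medium fit needs a lower threshold first.

```bash
python3 - <<'E'
from h import *
P=dict(pan=(.5888,-.2129,26),med=(.5843,-.3808,40),fine=(.436,-.385,32),coarse=(.4215,.2335,50))
for cam,t in(("top",98),("side",92)):
    im=cv2.imread(f"pics/{cam}0.png")
    for n,(x,y,h) in P.items():
        try: print(cam,n,*fit(cam,im,x-(.004 if cam=="side" else 0),y,[(.006,.031),(h/1000,.031),(0.,.0245)],n=40 if cam=="top" else 36,mask=bright(t)))
        except Exception as e: print(e)
E
```

```text
top pan [ 0.58885154 -0.21385042] 0.09964524675557951
top med [ 0.58465912 -0.38140213] 0.0668309208500154
top fine [ 0.43634007 -0.38543686] 0.053873759763563435
top coarse [0.42112533 0.23384863] 0.06534008981172496
side pan [ 0.58398742 -0.21325199] 0.06994047619047619
side med [ 0.58005909 -0.38968358] 0.5243544521931124
side fine [ 0.43080395 -0.3828941 ] 0.4459397407368161
side coarse [0.41649267 0.22951662] 0.06240216030056356
```

>>> play_rows(
  deltas=[
    [[0.03, -0.05, 0.0], 0.1],
    [[0.06, -0.11, 0.0], 0.2],
    [[0.09, -0.17, 0.0], 0.268],
    [[0.12, -0.22, 0.0], 0.268],
    [[0.15, -0.28, 0.0], 0.268],
  ],
  grip=1,
)

```text
time: 1.62
tool_pos: [0.3118, 0.3295, 0.2086]
tool_rot: [0.001, -0.0, 1.0, 0.0]
contact_force: [1.0, -0.5, 0.7]
gripper_width: 0.997
```

>>> play_rows(
  deltas=[
    [[0.027, -0.054, -0.01], 0],
    [[0.054, -0.107, -0.02], 0],
    [[0.081, -0.161, -0.03], 0],
    [[0.108, -0.214, -0.04], 0],
    [[0.135, -0.268, -0.05], 0],
  ],
)

```text
time: 2.25
tool_pos: [0.4468, 0.0613, 0.1585]
tool_rot: [0.001, 0.0, 1.0, 0.0]
contact_force: [1.3, 0.1, 0.6]
gripper_width: 0.998
```

>>> play_rows(
  deltas=[
    [[0.027, -0.054, 0], 0],
    [[0.054, -0.107, 0], 0],
    [[0.081, -0.161, -0.0], 0],
    [[0.108, -0.214, -0.02], 0],
    [[0.136, -0.268, -0.04], 0],
  ],
)

```text
time: 2.88
tool_pos: [0.5824, -0.2054, 0.1189]
tool_rot: [0.001, 0.0, 1.0, -0.0]
contact_force: [0.9, 0.7, 0.1]
gripper_width: 0.999
```

>>> play_rows(
  deltas=[
    [[0, 0, -0.0], 0],
    [[0, 0, -0.03], 0],
    [[0, 0, -0.05], 0],
    [[0, 0, -0.06], 0],
    [[0, 0, -0.06], 0],
  ],
)

```text
time: 3.5
tool_pos: [0.5809, -0.2026, 0.0584]
tool_rot: [-0.0, -0.0, 1.0, 0.0]
contact_force: [-0.2, 0.1, 1.0]
gripper_width: 0.999
```

```bash
python3 - <<'E'
from h import *
s=status.state();print(s["tool_pos"],s["tool_rot"],manip.grip_point_offset)
o=[]
for n in("top","side"):
    im,d=grab_frame(n);cv2.imwrite(f"pics/{n}1.png",im)
    c=projs(n,s["tool_pos"][None])[0].round().astype(int);print(c)
    x,y=max(c[0]-50,0),max(c[1]-50,0)
    o.append(cv2.resize(im[y:y+100,x:x+100],(400,400),interpolation=cv2.INTER_CUBIC))
cv2.imwrite("pics/z1.png",np.hstack(o))
E
```

```text
[ 0.58085248 -0.20260555  0.05840812] [-4.82011978e-04 -4.16539522e-04  9.99999766e-01  2.47712990e-04] 0.0187
[382 221]
[344 163]
```

View pics/z1.png

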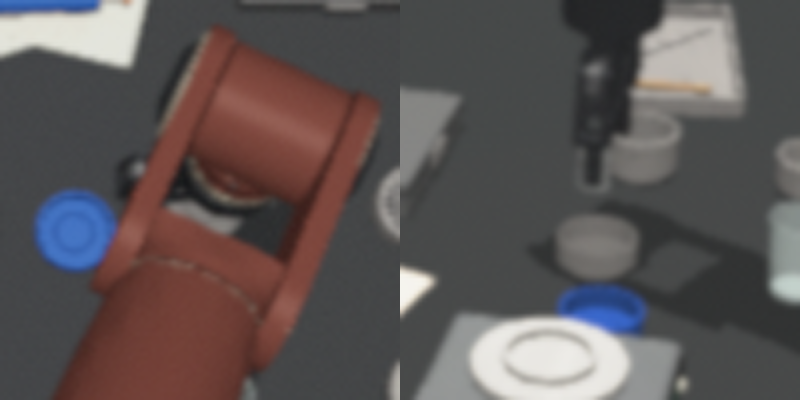

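Top view is blocked by the arm. The side view shows the gripper above the pan at about (344,178).

>>> play_rows(
  deltas=[
    [[0.006, -0.0105, 0], 0],
    [[0.006, -0.0105, -0.02], 0],
    [[0.006, -0.0105, -0.04], 0],
    [[0.006, -0.0105, -0.053], 0],
    [[0.006, -0.0105, -0.053], 0],
  ],
)

```text
time: 4.22
tool_pos: [0.5856, -0.2129, 0.0032]
tool_rot: [-0.002, -0.0, 1.0, 0.001]
contact_force: [-0.2, -0.5, -0.3]
gripper_width: 1.0
```

```bash
python3 - <<'E'
from h import *
s=status.state();print(s["tool_pos"],s["contact_force"])
im,d=grab_frame("side");cv2.imwrite("pics/side2.png",im)
c=projs("side",s["tool_pos"][None])[0].round().astype(int);print(c)
x,y=c-[35,35]
cv2.imwrite("pics/z2.png",cv2.resize(im[y:y+60,x:x+70],(700,600),interpolation=cv2.INTER_CUBIC))
E
```

```text
[ 0.58555655 -0.21285165  0.00318769] [-0.15144254 -0.50077715 -0.3363225 ]
[342 177]
```

View pics/z2.png

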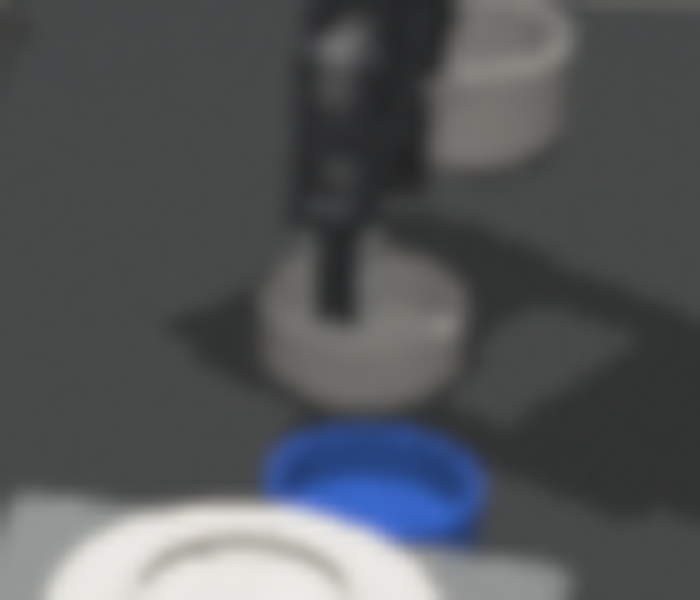

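>>> play_rows(
  deltas=[
    [[0.003, 0, 0], 0],
    [[0.003, 0, 0], 0],
    [[0.003, 0, 0], 0],
    [[0.003, 0, 0], 0],
    [[0.003, 0, 0], 0],
  ],
  grip=-1,
)

```text
time: 4.9
tool_pos: [0.5903, -0.2138, 0.0059]
tool_rot: [0.0, -0.0, 1.0, -0.0]
contact_force: [0.5, 0.5, 0.5]
gripper_width: -0.0
```

```bash
python3 - <<'E'
from h import *
s=status.state();print(s["tool_pos"],s["contact_force"],s["gripper_width"],manip.grip_point_offset)
im,d=grab_frame("side");cv2.imwrite("pics/side3.png",im)
c=projs("side",s["tool_pos"][None])[0].round().astype(int);print(c)
x,y=c-[35,35]
cv2.imwrite("pics/z3.png",cv2.resize(im[y:y+60,x:x+70],(700,600),interpolation=cv2.INTER_CUBIC))
E
```

```text
[ 0.59029103 -0.21377155  0.0059311 ] [0.4994244  0.47836291 0.51875931] -0.00016967470993001945 0.0187
[341 176]
```

View pics/z3.png

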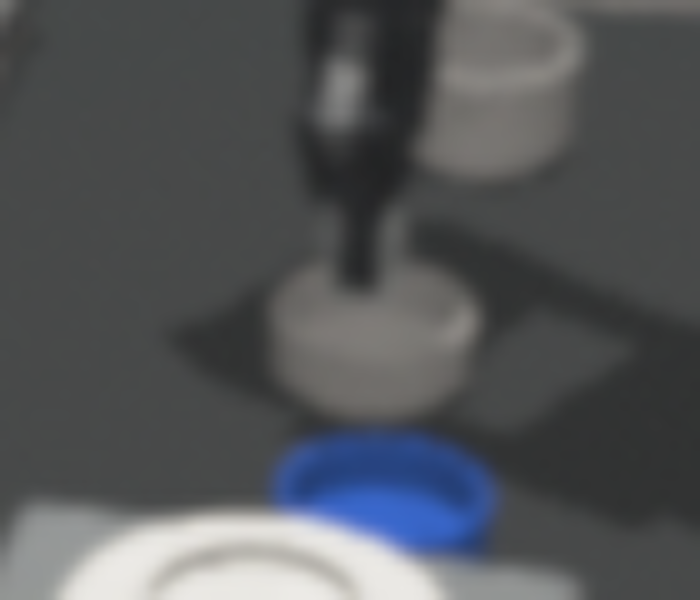

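```bash
python3 - <<'E'
from h import *
off=np.array([1.5,1.0])
for nm,c,t,tip in(("open",(342,177),(.5855,-.2129,.0032),(340,320)),("shut",(341,176),(.5903,-.2138,.0059),(360,290))):
    px=np.array(c)-35+np.array(tip)/10
    print(nm,px)
    for dy in(-.05,0,.01,.045,.05):
        print(dy,[(z,projs("side",np.array([[t[0],t[1]+dy,z]]))[0].round(1)) for z in(.0,.01,.02,.03,.04)])
print(projs("side",np.array([[.589,-.214,.026],[.589,-.214,.0]])))
E
```

```text
open [341. 174.]
-0.05 [(0.0, array([345. , 170.1])), (0.01, array([345.2, 167.4])), (0.02, array([345.3, 164.7])), (0.03, array([345.5, 162. ])), (0.04, array([345.6, 159.2]))]
0 [(0.0, array([342. , 177.7])), (0.01, array([342.1, 174.9])), (0.02, array([342.3, 172.2])), (0.03, array([342.4, 169.4])), (0.04, array([342.6, 166.6]))]
0.01 [(0.0, array([341.4, 179.2])), (0.01, array([341.5, 176.5])), (0.02, array([341.7, 173.7])), (0.03, array([341.8, 170.9])), (0.04, array([341.9, 168.1]))]
0.045 [(0.0, array([339.1, 184.8])), (0.01, array([339.3, 182. ])), (0.02, array([339.4, 179.2])), (0.03, array([339.5, 176.4])), (0.04, array([339.7, 173.5]))]
0.05 [(0.0, array([338.8, 185.6])), (0.01, array([338.9, 182.8])), (0.02, array([339.1, 180. ])), (0.03, array([339.2, 177.2])), (0.04, array([339.3, 174.3]))]
shut [342. 170.]
-0.05 [(0.0, array([343.6, 169.8])), (0.01, array([343.8, 167.1])), (0.02, array([343.9, 164.4])), (0.03, array([344.1, 161.7])), (0.04, array([344.2, 158.9]))]
0 [(0.0, array([340.6, 177.3])), (0.01, array([340.7, 174.6])), (0.02, array([340.8, 171.8])), (0.03, array([341., 169.])), (0.04, array([341.1, 166.2]))]
0.01 [(0.0, array([339.9, 178.9])), (0.01, array([340.1, 176.1])), (0.02, array([340.2, 173.4])), (0.03, array([340.3, 170.6])), (0.04, array([340.5, 167.8]))]
0.045 [(0.0, array([337.7, 184.4])), (0.01, array([337.8, 181.7])), (0.02, array([337.9, 178.9])), (0.03, array([338., 176.])), (0.04, array([338.2, 173.2]))]
0.05 [(0.0, array([337.3, 185.3])), (0.01, array([337.5, 182.5])), (0.02, array([337.6, 179.7])), (0.03, array([337.7, 176.8])), (0.04, array([337.8, 174. ]))]
[[341.33733435 170.17765397]
 [340.9950915  177.34153294]]
```

```bash
python3 - <<'E'
from h import *
im,d=grab_frame("side")
P=cloud("side",d)
cr=im[145:190,315:370];cr=cv2.resize(cr,(770,600),interpolation=cv2.INTER_CUBIC)
cr=np.clip(((cr/255.)**.6)*255*1.1,0,255).astype(np.uint8);cv2.imwrite("pics/z4.png",cr)
for v in range(150,182,2): print(v,[tuple((P[v,u,1:]*1000).round().astype(int)) for u in range(336,350,2)])
E
```

```text
150 [(np.int64(-395), np.int64(0)), (np.int64(-159), np.int64(123)), (np.int64(-166), np.int64(121)), (np.int64(-184), np.int64(112)), (np.int64(-183), np.int64(113)), (np.int64(-199), np.int64(106)), (np.int64(-219), np.int64(96))]
152 [(np.int64(-155), np.int64(118)), (np.int64(-156), np.int64(118)), (np.int64(-155), np.int64(120)), (np.int64(-155), np.int64(121)), (np.int64(-168), np.int64(114)), (np.int64(-196), np.int64(101)), (np.int64(-240), np.int64(79))]
154 [(np.int64(-157), np.int64(111)), (np.int64(-152), np.int64(114)), (np.int64(-154), np.int64(113)), (np.int64(-149), np.int64(117)), (np.int64(-175), np.int64(104)), (np.int64(-194), np.int64(95)), (np.int64(-351), np.int64(13))]
156 [(np.int64(-160), np.int64(102)), (np.int64(-159), np.int64(104)), (np.int64(-160), np.int64(104)), (np.int64(-162), np.int64(104)), (np.int64(-172), np.int64(99)), (np.int64(-212), np.int64(79)), (np.int64(-356), np.int64(3))]
158 [(np.int64(-169), np.int64(91)), (np.int64(-170), np.int64(91)), (np.int64(-166), np.int64(94)), (np.int64(-170), np.int64(93)), (np.int64(-177), np.int64(90)), (
[... 1859 characters left out ...]
231), np.int64(6))]
176 [(np.int64(-182), np.int64(21)), (np.int64(-185), np.int64(21)), (np.int64(-182), np.int64(23)), (np.int64(-178), np.int64(26)), (np.int64(-185), np.int64(24)), (np.int64(-188), np.int64(22)), (np.int64(-188), np.int64(24))]
178 [(np.int64(-184), np.int64(13)), (np.int64(-183), np.int64(14)), (np.int64(-181), np.int64(17)), (np.int64(-187), np.int64(14)), (np.int64(-183), np.int64(17)), (np.int64(-184), np.int64(18)), (np.int64(-192), np.int64(14))]
180 [(np.int64(-189), np.int64(3)), (np.int64(-186), np.int64(6)), (np.int64(-184), np.int64(8)), (np.int64(-178), np.int64(13)), (np.int64(-185), np.int64(9)), (np.int64(-189), np.int64(8)), (np.int64(-189), np.int64(9))]
```

View pics/z4.png

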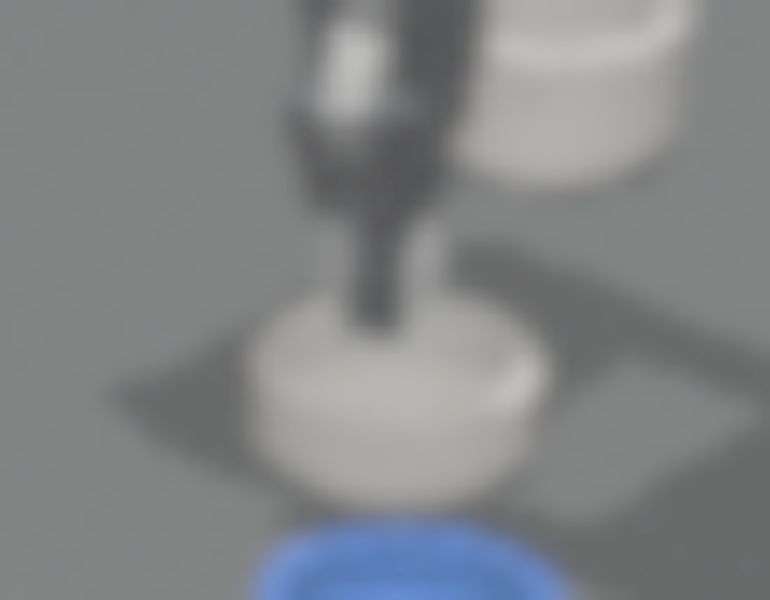

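The side depth puts the closed fingertips at about z 0.028 at pixel (342,170), which is about 22 mm higher than the reported TCP. They closed above the pan without touching it. I'll reopen and go lower in small steps, watching the force.

>>> play_rows(
  deltas=[
    [[0, 0, 0.02], 0],
    [[0, 0, 0.02], 0],
    [[0, 0, 0.02], 0],
    [[0, 0, 0.02], 0],
    [[0, 0, 0.02], 0],
  ],
  grip=1,
)

```text
time: 5.62
tool_pos: [0.59, -0.2136, 0.0254]
tool_rot: [-0.0, -0.0, 1.0, 0.0]
contact_force: [-0.1, -0.0, -0.2]
gripper_width: 0.999
```

>>> play_rows(
  deltas=[
    [[0, 0, -0.015], 0],
    [[0, 0, -0.025], 0],
    [[0, 0, -0.028], 0],
    [[0, 0, -0.028], 0],
  ],
)

```text
time: 6.12
tool_pos: [0.5899, -0.2136, -0.0028]
tool_rot: [-0.0, -0.0, 1.0, 0.0]
contact_force: [-0.9, -0.2, 0.1]
gripper_width: 1.0
```

```bash
cat >> h.py <<'E'
def look(cam,name,w=55,h=45,sc=14,p=None,g=.6):
    s=status.state();im,d=grab_frame(cam);cv2.imwrite(f"pics/{name}_full.png",im);np.save(name+".npy",d)
    c=projs(cam,np.array(s["tool_pos"] if p is None else p)[None])[0].round().astype(int)
    x=max(0,c[0]-w//2);y=max(0,c[1]-h//2)
    cr=cv2.resize(im[y:y+h,x:x+w],None,fx=sc,fy=sc,interpolation=cv2.INTER_CUBIC)
    cr=np.clip(((cr/255.)**g)*255*1.1,0,255).astype(np.uint8);cv2.imwrite(f"pics/{name}.png",cr)
    print("crop origin",x,y,"scale",sc,"tool",s["tool_pos"].round(4),"F",s["contact_force"].round(1),"w",s["gripper_width"].round(3),"t",s["time"]);return im,d
E
python3 -c "
from h import *
look('side','z5')"
```

```text
Traceback (most recent call last):
  File "h.py", line 49, in look
    print("crop origin",x,y,"scale",sc,"tool",s["tool_pos"].round(4),"F",s["contact_force"].round(1),"w",s["gripper_width"].round(3),"t",s["time"]);return im,d
                                                                                                         ^^^^^^^^^^^^^^^^^^^^^^^^
AttributeError: 'float' object has no attribute 'round'
```

View pics/z5.png

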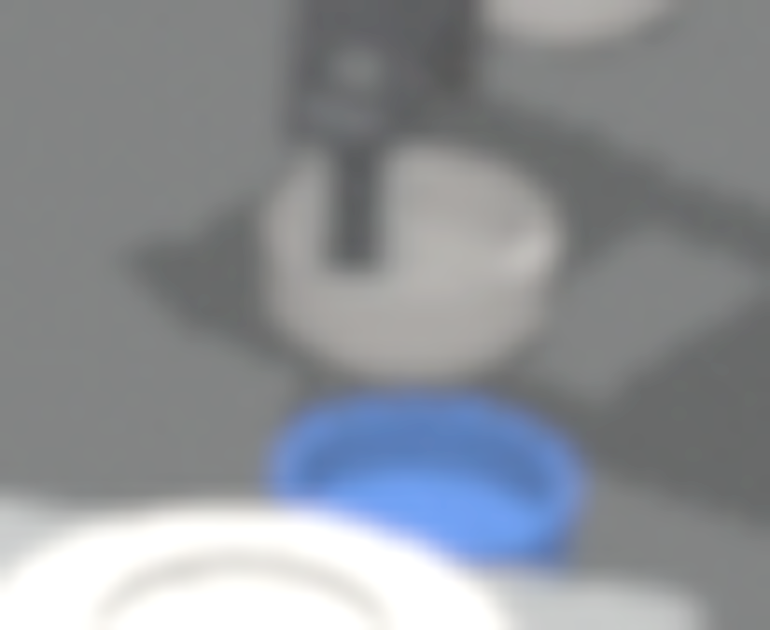

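>>> play_rows(
  deltas=[
    [[0, 0, -0.006], 0],
    [[0, 0, -0.01], 0],
    [[0, 0, -0.012], 0],
  ],
)

```text
time: 6.55
tool_pos: [0.59, -0.2137, -0.0146]
tool_rot: [-0.0, -0.0, 1.0, 0.0]
contact_force: [-0.9, 0.4, -0.2]
gripper_width: 0.997
```

>>> play_rows(
  deltas=[
    [[0, 0, -0.003], 0],
    [[0, 0, -0.006], 0],
    [[0, 0, -0.006], 0],
  ],
)

```text
time: 6.92
tool_pos: [0.5901, -0.2137, -0.0205]
tool_rot: [-0.0, -0.0, 1.0, 0.0]
contact_force: [-0.4, 0.2, 0.1]
gripper_width: 0.998
```

```bash
sed -i 's/s\["gripper_width"\].round(3)/round(float(s["gripper_width"]),3)/' h.py; python3 -c "
from h import *
look('side','z6')"
```

```text
crop origin 313 161 scale 14 tool [ 0.5901 -0.2137 -0.0205] F [-0.4  0.2  0.1] w 0.998 t 6.925
```

View pics/z6.png

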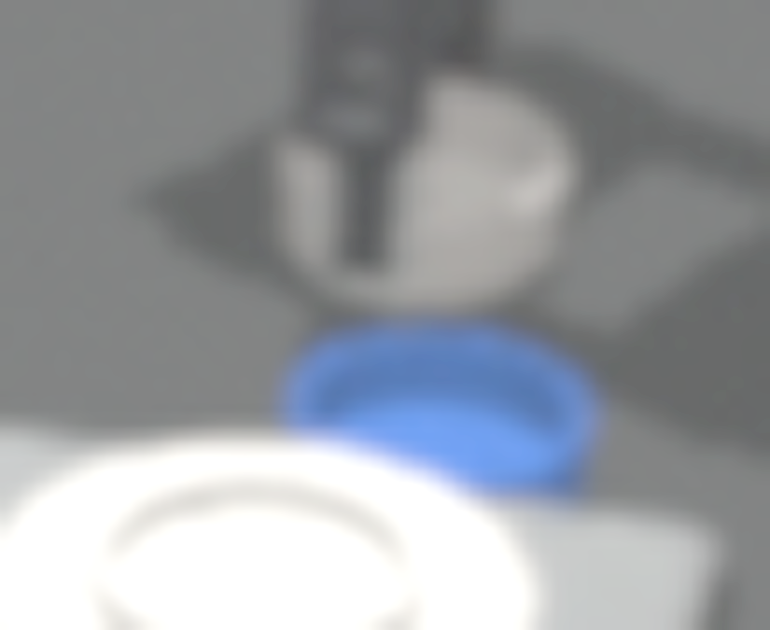

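>>> play_rows(
  deltas=[
    [[0, 0, 0], 0],
    [[0, 0, 0], 0],
    [[0, 0, 0], 0],
    [[0, 0, 0], 0],
  ],
  grip=-1,
)

```text
time: 7.48
tool_pos: [0.591, -0.2141, -0.0194]
tool_rot: [0.001, -0.0, 1.0, -0.0]
contact_force: [0.1, 0.4, 3.5]
gripper_width: 0.707
```

```bash
python3 -c "
from h import *
im,d=look('side','z7')
P=cloud('side',d)
for v in range(164,184): print(v,[tuple((P[v,u,1:]*1000).round().astype(int).tolist()) for u in range(335,345,2)])"
```

```text
crop origin 313 160 scale 14 tool [ 0.591  -0.2141 -0.0194] F [0.1 0.4 3.5] w 0.707 t 7.475
164 [(-149, 81), (-147, 83), (-151, 82), (-151, 83), (-180, 68)]
165 [(-153, 75), (-151, 78), (-144, 83), (-148, 81), (-178, 65)]
166 [(-150, 74), (-173, 62), (-289, -2), (-152, 75), (-173, 65)]
167 [(-154, 68), (-168, 62), (-182, 54), (-151, 73), (-178, 58)]
168 [(-147, 69), (-160, 63), (-158, 64), (-148, 71), (-171, 59)]
169 [(-149, 65), (-157, 61), (-155, 63), (-149, 67), (-171, 55)]
170 [(-153, 59), (-151, 61), (-154, 60), (-151, 62), (-174, 50)]
171 [(-159, 52), (-153, 56), (-155, 56), (-152, 59), (-174, 47)]
172 [(-227, 9), (-168, 44), (-174, 42), (-152, 55), (-180, 40)]
173 [(-195, 24), (-168, 40), (-180, 35), (-173, 40), (-177, 38)]
174 [(-194, 21), (-169, 37), (-169, 37), (-170, 38), (-180, 33)]
175 [(-194, 18), (-167, 34), (-167, 35), (-174, 32), (-184, 27)]
176 [(-190, 16), (-169, 30), (-177, 26), (-172, 30), (-182, 25)]
177 [(-191, 12), (-169, 26), (-168, 28), (-173, 26), (-188, 18)]
178 [(-187, 10), (-168, 23), (-173, 21), (-170, 24), (-186, 15)]
179 [(-186, 8), (-166, 20), (-172, 18), (-169, 21), (-185, 12)]
180 [(-194, -1), (-167, 16), (-169, 16), (-174, 14), (-179, 13)]
181 [(-191, -3), (-178, 6), (-180, 6), (-177, 9), (-181, 7)]
182 [(-183, -1), (-186, -2), (-187, -2), (-187, -1), (-189, -1)]
183 [(-178, -2), (-177, 0), (-180, -1), (-181, -1), (-181, 0)]
```

View pics/z7.png

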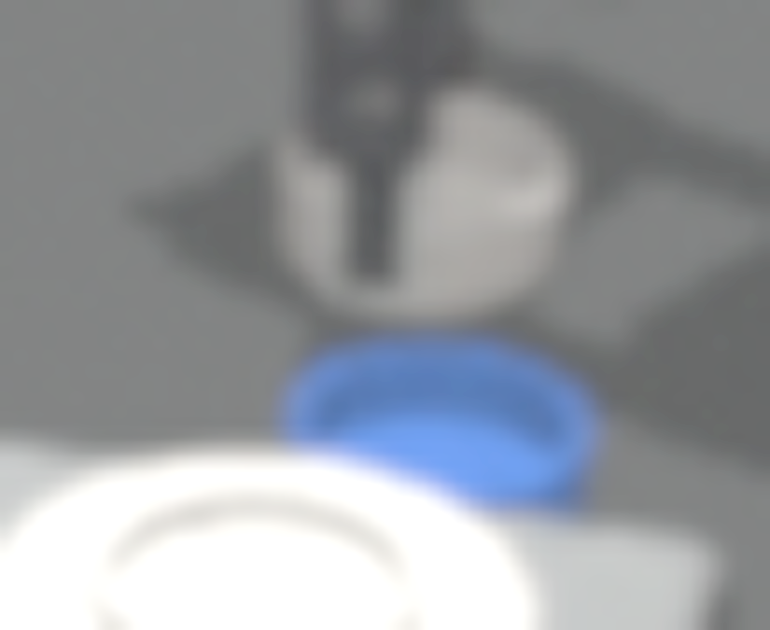

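>>> play_rows(
  deltas=[
    [[0, 0, 0], 0],
    [[0, 0, 0], 0],
    [[0, 0, 0], -0.18],
    [[0, 0, 0], -0.36],
    [[0, 0, 0], -0.54],
  ],
  grip=1,
)

```text
time: 8.15
tool_pos: [0.5898, -0.2135, -0.0208]
tool_rot: [-0.001, 0.269, 0.963, 0.0]
contact_force: [-1.1, -0.1, 0.2]
gripper_width: 0.998
```

>>> play_rows(
  deltas=[
    [[0, 0, 0], -0.18],
    [[0, 0, 0], -0.36],
    [[0, 0, 0], -0.54],
    [[0, 0, 0], -0.72],
    [[0, 0, 0], -0.9],
  ],
)

```text
time: 8.78
tool_pos: [0.5897, -0.2135, -0.0208]
tool_rot: [-0.001, 0.662, 0.75, -0.0]
contact_force: [0.2, 0.3, -0.5]
gripper_width: 0.998
```

>>> play_rows(
  deltas=[
    [[0, 0, 0], -0.131],
    [[0, 0, 0], -0.131],
  ],
)

```text
time: 9.02
tool_pos: [0.5898, -0.2136, -0.0207]
tool_rot: [-0.0, 0.707, 0.708, -0.0]
contact_force: [-0.3, -0.5, -0.3]
gripper_width: 0.998
```

>>> play_rows(
  deltas=[
    [[0, 0, 0], 0],
    [[0, 0, 0], 0],
    [[0, 0, 0], 0],
    [[0, 0, 0], 0],
  ],
  grip=-1,
)

```text
time: 9.52
tool_pos: [0.5906, -0.2139, -0.0198]
tool_rot: [0.0, 0.707, 0.707, 0.0]
contact_force: [1.0, -0.3, 2.3]
gripper_width: 0.704
```

```bash
python3 -c "
from h import *
im,d=look('side','z8')
print(status.state()['tool_rot'])"
```

```text
crop origin 313 161 scale 14 tool [ 0.5906 -0.2139 -0.0198] F [ 1.  -0.3  2.3] w 0.704 t 9.525
[3.27745402e-04 7.06992096e-01 7.07221367e-01 8.59678319e-05]
```

View pics/z8.png

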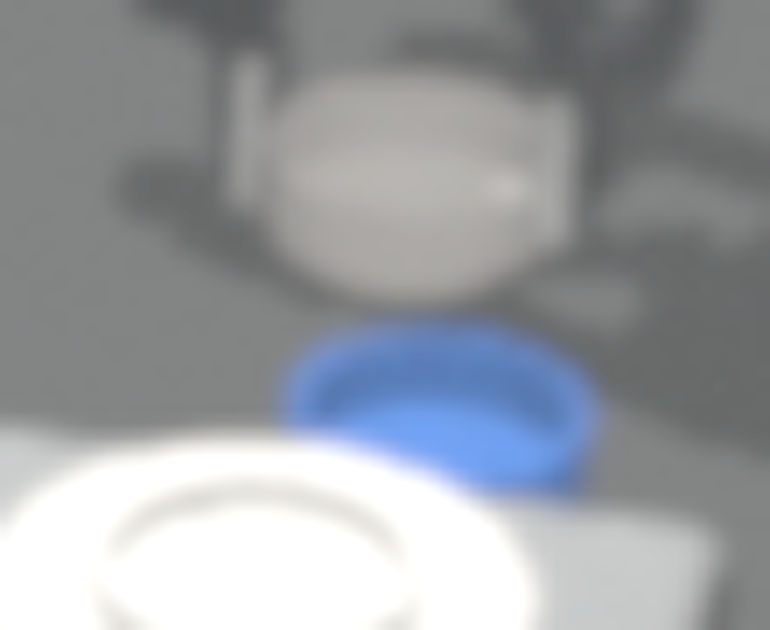

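Pan gripped, centred at TCP (0.590,-0.214). The top camera put it at (0.5888,-0.2136), so the plate in the robot frame is about (0.5747,0.0343).

>>> play_rows(
  deltas=[
    [[0, 0, 0.02], 0],
    [[0, 0, 0.06], 0],
    [[0, 0.02, 0.1], 0],
    [[0, 0.06, 0.12], 0],
    [[-0.004, 0.11, 0.12], 0],
  ],
)

```text
time: 10.2
tool_pos: [0.5883, -0.1038, 0.1041]
tool_rot: [0.003, 0.708, 0.707, 0.002]
contact_force: [0.0, 0.7, -1.4]
gripper_width: 0.711
```

>>> play_rows(
  deltas=[
    [[-0.004, 0.05, 0.0], 0],
    [[-0.008, 0.1, 0.0], 0],
    [[-0.01, 0.13, 0.0], 0],
    [[-0.01, 0.138, -0.015], 0],
    [[-0.01, 0.138, -0.03], 0],
  ],
)

```text
time: 10.82
tool_pos: [0.5761, 0.0341, 0.0692]
tool_rot: [0.0, 0.707, 0.707, -0.0]
contact_force: [-0.1, -0.3, -0.7]
gripper_width: 0.712
```

```bash
python3 -c "
from h import *
im,d=look('side','z9',p=[.575,.034,.09])
im,d=look('top','z9t',p=[.575,.034,.09])"
```

```text
crop origin 302 173 scale 14 tool [0.5761 0.0341 0.0692] F [-0.1 -0.3 -0.7] w 0.712 t 10.825
crop origin 279 200 scale 14 tool [0.5742 0.0336 0.0662] F [-1.6  0.3 -2. ] w 0.707 t 10.875
```

View pics/z9.png

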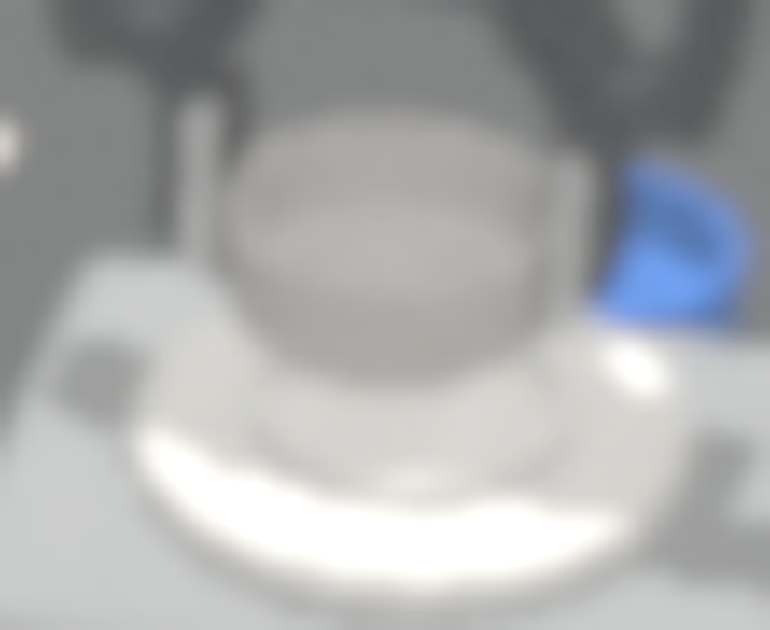

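View pics/z9t.png

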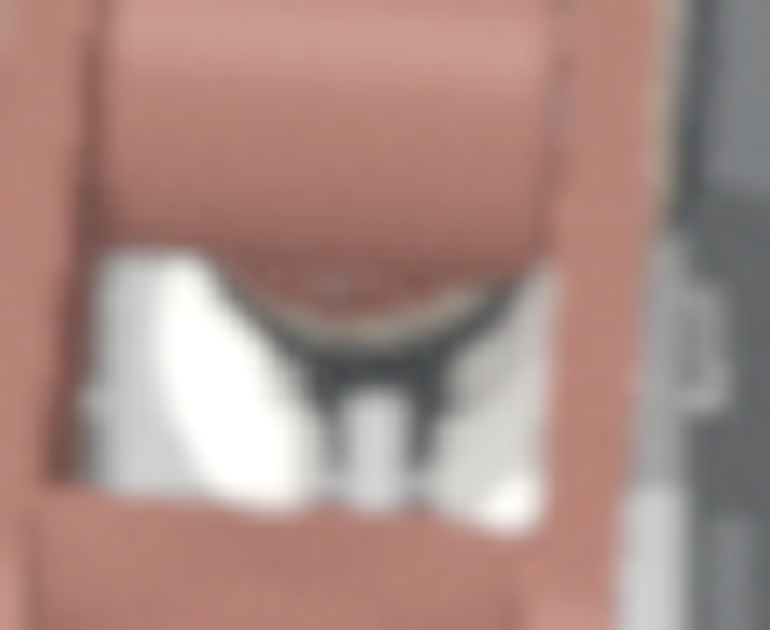

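```bash
python3 - <<'E'
from h import *
im=cv2.imread("pics/z9_full.png");im0=cv2.imread("pics/side0.png")
# ellipse fits of plate from initial image, ring band
def ext(x,y,z,r):
    uv=projs("side",circ(x,y,z,r));return uv.min(0).round(2),uv.max(0).round(2)
print("plate pred",ext(.5742,.0336,.068,.052), "ring",ext(.5742,.0336,.075,.031))
print("pan rim",ext(.5742,.0336,.0864+.026,.031),"shoulder",ext(.5742,.0336,.0924,.031))
g=im0.mean(2);
for v in range(198,212,2):
    r=g[v,295:370];print(v,r.astype(int)[10:62].tolist())
g=im.mean(2)
print("pan")
for v in(184,188,190,192,194,196,198,200,202,206,210): print(v,g[v,308:354].astype(int).tolist())
print("col pan",g[176:216,330].astype(int).tolist())
print("col plate0",g[190:220,331].astype(int).tolist())
E
```

```text
plate pred (array([309.29, 191.22]), array([348.68, 212.91])) ring (array([317.26, 193.16]), array([340.82, 206.02]))
pan rim (array([317.46, 181.21]), array([341.41, 193.76])) shoulder (array([317.35, 187.65]), array([341.09, 200.37]))
198 [122, 140, 147, 149, 149, 150, 154, 169, 196, 219, 228, 231, 232, 232, 230, 223, 205, 186, 186, 199, 213, 218, 220, 223, 225, 226, 226, 226, 224, 223, 221, 214, 201, 188, 183, 196, 218, 228, 231, 231, 230, 226, 218, 198, 170, 152, 143, 139, 136, 135, 135, 135]
200 [140, 147, 149, 149, 150, 154, 171, 204, 223, 229, 231, 231, 230, 229, 223, 213, 205, 216, 226, 230, 231, 231, 230, 230, 230, 230, 230, 230, 231, 232, 233, 233, 232, 229, 220, 205, 203, 220, 228, 230, 231, 231, 230, 225, 208, 178, 157, 149, 148, 147, 147, 147]
202 [147, 149, 149, 150, 150, 158, 183, 216, 227, 230, 230, 230, 229, 225, 216, 217, 225, 229, 231, 231, 230, 230, 230, 230, 230, 230, 230, 231, 232, 234, 234, 233, 233, 231, 230, 227, 220, 219, 223, 228, 230, 231, 230, 229, 225, 209, 176, 154, 148, 147, 146, 146]
204 [148, 150, 151, 150, 150, 152, 172, 209, 225, 228, 229, 229, 230
[... 3152 characters left out ...]
71, 168, 164, 160, 156, 151, 147, 144, 147, 153, 157, 158, 158, 157, 156, 156, 149, 133, 112, 101, 99]
210 [150, 150, 148, 146, 140, 134, 139, 158, 183, 205, 218, 225, 229, 229, 229, 229, 228, 228, 228, 226, 226, 225, 224, 224, 224, 225, 225, 226, 229, 230, 230, 228, 224, 221, 220, 218, 211, 196, 174, 149, 126, 111, 102, 98, 98, 102]
col pan [73, 72, 73, 74, 82, 96, 106, 110, 110, 110, 113, 117, 121, 123, 124, 124, 123, 121, 115, 111, 110, 110, 110, 113, 126, 146, 156, 158, 159, 161, 173, 183, 181, 202, 224, 231, 231, 223, 192, 156]
col plate0 [124, 124, 124, 120, 116, 111, 110, 110, 110, 113, 126, 147, 156, 158, 159, 162, 176, 186, 179, 196, 224, 232, 232, 225, 197, 161, 136, 126, 138, 146]
```

```bash
python3 - <<'E'
from h import *
def hull(x,y,zs):
    return cv2.convexHull(np.vstack([projs("side",circ(x,y,z,r)) for z,r in zs]).astype(np.float32))[:,0]
def chord(h,v):
    xs=[]
    for a,b in zip(h,np.roll(h,-1,0)):
        if (a[1]-v)*(b[1]-v)<=0 and a[1]!=b[1]: xs.append(a[0]+(v-a[1])/(b[1]-a[1])*(b[0]-a[0]))
    return min(xs),max(xs)
u=.0864
h=hull(.5742,.0336,[(u+.026,.031),(u+.006,.031),(u+.006,.0265),(u,.0245)])
print(h.min(0),h.max(0))
for v in(195,196,197,198,199,200,201): 
    try:
        c=chord(h,v);print(v,c,np.mean(c))
    except Exception: pass
h=hull(.5742,.0336,[(.068,.052)]);print(h.min(0),h.max(0))
for v in (198,200,202,204,206,208,210):c=chord(h,v);print(v,c,np.mean(c))
g=cv2.imread("pics/side0.png").mean(2);print(g[186:220,331].astype(int).tolist())
g=cv2.imread("pics/z9_full.png").mean(2);print([g[v,310:352].astype(int).tolist() for v in(197,199)])
# jacobian
b=projs("side",np.array([[.5742,.0336,.08],[.5752,.0336,.08],[.5742,.0346,.08],[.5742,.0336,.081]]));print(b[1:]-b[0])
E
```

```text
[317.35477 181.20946] [341.41437 200.93903]
195 (np.float32(317.59418), np.float32(341.01016)) 329.3022
196 (np.float32(318.12582), np.float32(340.63644)) 329.38113
197 (np.float32(319.00494), np.float32(339.92017)) 329.46255
198 (np.float32(320.3056), np.float32(338.7817)) 329.54364
199 (np.float32(322.01788), np.float32(337.01404)) 329.51596
200 (np.float32(324.05655), np.float32(334.9087)) 329.4826
[309.2856  191.21634] [348.67828 212.90572]
198 (np.float32(310.41776), np.float32(346.91376)) 328.66577
200 (np.float32(309.485), np.float32(348.15076)) 328.81787
202 (np.float32(309.2934), np.float32(348.64264)) 328.96802
204 (np.float32(309.77142), np.float32(348.4705)) 329.12097
206 (np.float32(310.9484), np.float32(347.59885)) 329.27362
208 (np.float32(312.96646), np.float32(345.8854)) 329.42593
210 (np.float32(316.17957), np.float32(342.97556)) 329.57758
[72, 72, 73, 73, 76, 100, 160, 214, 219, 191, 182, 211, 226, 230, 230, 230, 230, 231, 231, 231, 227, 210, 182, 195, 223, 232, 232, 224, 197, 160, 135, 126, 138, 146]
[[123, 133, 141, 148, 154, 157, 160, 160, 155, 144, 129, 117, 110, 109, 109, 109, 110, 110, 110, 110, 110, 110, 109, 109, 109, 109, 109, 109, 111, 116, 128, 142, 150, 155, 163, 177, 187, 180, 161, 146, 136, 129], [101, 108, 126, 145, 156, 159, 160, 159, 159, 155, 148, 138, 133, 128, 124, 120, 117, 113, 113, 113, 113, 113, 113, 115, 119, 126, 134, 139, 143, 143, 141, 147, 155, 160, 168, 188, 213, 222, 215, 187, 161, 150]]
[[-0.37148989 -0.0539357 ]
 [-0.08356438  0.20000692]
 [ 0.01042961 -0.31978545]]
```

The side picture was taken while the arm was still settling, so I'll take another.

```bash
python3 - <<'E'
from h import *
im,d=look('side','z10',p=[.575,.034,.09]);print(status.state()["tool_pos"])
g=im.mean(2)
for v in range(194,202): print(v,g[v,310:352].astype(int).tolist())
E
```

```text
crop origin 302 173 scale 14 tool [0.5741 0.0334 0.0667] F [-1.2  0.4 -1.9] w 0.707 t 10.925
[0.57485614 0.03319406 0.06774323]
194 [151, 150, 151, 151, 151, 149, 146, 140, 126, 110, 101, 102, 105, 109, 111, 113, 115, 117, 118, 120, 120, 120, 120, 120, 119, 117, 113, 112, 109, 106, 99, 96, 105, 104, 88, 77, 89, 105, 111, 111, 110, 104]
195 [150, 150, 150, 151, 151, 152, 153, 151, 140, 119, 105, 102, 104, 106, 108, 109, 111, 112, 113, 114, 115, 115, 115, 116, 115, 112, 110, 109, 106, 104, 97, 96, 107, 112, 107, 104, 107, 110, 109, 105, 99, 90]
196 [140, 142, 146, 150, 152, 154, 157, 157, 150, 131, 112, 105, 104, 106, 107, 108, 109, 110, 110, 110, 110, 111, 111, 112, 111, 110, 109, 108, 106, 104, 100, 103, 115, 125, 131, 137, 140, 134, 123, 116, 110, 101]
197 [118, 123, 135, 144, 152, 157, 160, 160, 155, 142, 124, 111, 107, 106, 107, 108, 108, 109, 110, 110, 110, 110, 110, 110, 110, 109, 109, 107, 107, 107, 109, 120, 133, 142, 155, 174, 186, 179, 162, 146, 136, 128]
198 [103, 109, 122, 139, 152, 158, 160, 160, 158, 151, 138, 122, 114, 111, 109, 109, 109, 110, 110, 111, 111, 110, 110, 110, 109, 109, 109, 110, 112, 115, 123, 138, 149, 156, 170, 196, 215, 215, 196, 169, 151, 144]
199 [100, 107, 124, 143, 155, 158, 159, 160, 158, 154, 146, 135, 129, 124, 118, 114, 111, 111, 110, 111, 112, 111, 110, 111, 110, 112, 116, 121, 127, 130, 135, 144, 154, 159, 168, 188, 210, 217, 211, 185, 160, 149]
200 [101, 113, 133, 149, 157, 158, 158, 159, 157, 154, 150, 147, 146, 144, 137, 128, 122, 119, 116, 116, 115, 116, 116, 118, 120, 126, 133, 139, 146, 148, 145, 146, 154, 158, 161, 169, 182, 195, 200, 185, 163, 151]
201 [104, 119, 141, 154, 157, 158, 158, 158, 157, 154, 154, 154, 156, 156, 153, 147, 141, 135, 132, 130, 130, 130, 132, 135, 140, 147, 153, 155, 157, 156, 153, 151, 154, 156, 158, 160, 163, 168, 174, 169, 158, 151]
```

View pics/z10.png

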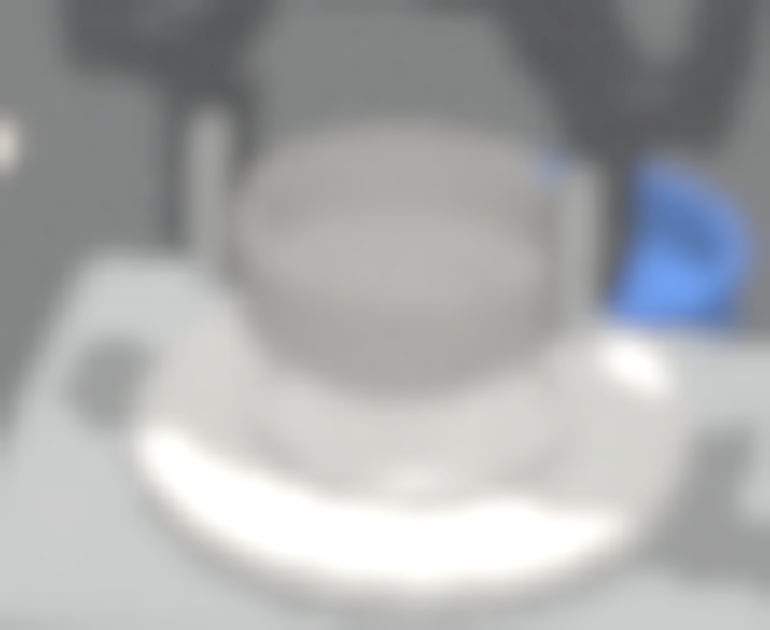

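Side comparison puts the pan about 2 mm towards +x of the plate centre, while the top camera says about 0. I'll take x 0.573, y 0.034 and lower with force watch.

>>> play_rows(
  deltas=[
    [[-0.0015, 0.0007, 0], 0],
    [[-0.0015, 0.0007, -0.005], 0],
    [[-0.0015, 0.0007, -0.009], 0],
    [[-0.0015, 0.0007, -0.009], 0],
  ],
)

```text
time: 11.48
tool_pos: [0.5744, 0.0348, 0.0603]
tool_rot: [-0.0, 0.707, 0.707, -0.0]
contact_force: [0.1, 0.1, -1.2]
gripper_width: 0.707
```

>>> play_rows(
  deltas=[
    [[0, 0, -0.002], 0],
    [[0, 0, -0.004], 0],
    [[0, 0, -0.004], 0],
  ],
)

```text
time: 11.85
tool_pos: [0.5746, 0.0349, 0.0566]
tool_rot: [-0.0, 0.707, 0.707, -0.0]
contact_force: [0.4, 0.7, -0.6]
gripper_width: 0.707
```

>>> play_rows(
  deltas=[
    [[-0.0013, -0.0007, 0], 0],
    [[-0.0013, -0.0007, -0.002], 0],
    [[-0.0013, -0.0007, -0.003], 0],
    [[-0.0013, -0.0007, -0.003], 0],
  ],
)

```text
time: 12.35
tool_pos: [0.5734, 0.0342, 0.0537]
tool_rot: [-0.0, 0.707, 0.707, -0.0]
contact_force: [-0.5, 0.4, -1.0]
gripper_width: 0.714
```

>>> play_rows(
  deltas=[
    [[0, 0, -0.001], 0],
    [[0, 0, -0.002], 0],
    [[0, 0, -0.002], 0],
  ],
)

```text
time: 12.72
tool_pos: [0.5734, 0.0342, 0.0517]
tool_rot: [-0.0, 0.707, 0.707, -0.0]
contact_force: [-0.0, 0.2, -0.8]
gripper_width: 0.709
```

>>> play_rows(
  deltas=[
    [[0, 0, -0.001], 0],
    [[0, 0, -0.002], 0],
    [[0, 0, -0.002], 0],
  ],
)

```text
time: 13.1
tool_pos: [0.5734, 0.0342, 0.0497]
tool_rot: [-0.0, 0.707, 0.707, -0.0]
contact_force: [-0.5, 0.5, -1.6]
gripper_width: 0.707
```

>>> play_rows(
  deltas=[
    [[0, 0, -0.0007], 0],
    [[0, 0, -0.0014], 0],
    [[0, 0, -0.0014], 0],
  ],
)

```text
time: 13.48
tool_pos: [0.5734, 0.0342, 0.0491]
tool_rot: [-0.0, 0.707, 0.707, -0.0]
contact_force: [-3.6, -0.4, 5.4]
gripper_width: 0.708
```

>>> play_rows(
  deltas=[
    [[0, 0, 0], 0],
    [[0, 0, 0.0], 0],
    [[0, 0, 0.0], 0],
    [[0, 0, 0.03], 0],
    [[0, 0, 0.07], 0],
  ],
  grip=1,
)

```text
time: 14.1
tool_pos: [0.5723, 0.0342, 0.1176]
tool_rot: [-0.001, 0.707, 0.707, -0.001]
contact_force: [-0.3, -0.4, 0.3]
gripper_width: 1.002
```

```bash
python3 - <<'E'
from h import *
im,d=look('side','z11',p=[.575,.034,.09])
E
```

```text
crop origin 302 173 scale 14 tool [0.5723 0.0342 0.1176] F [-0.3 -0.4  0.3] w 1.002 t 14.1
```

View pics/z11.png

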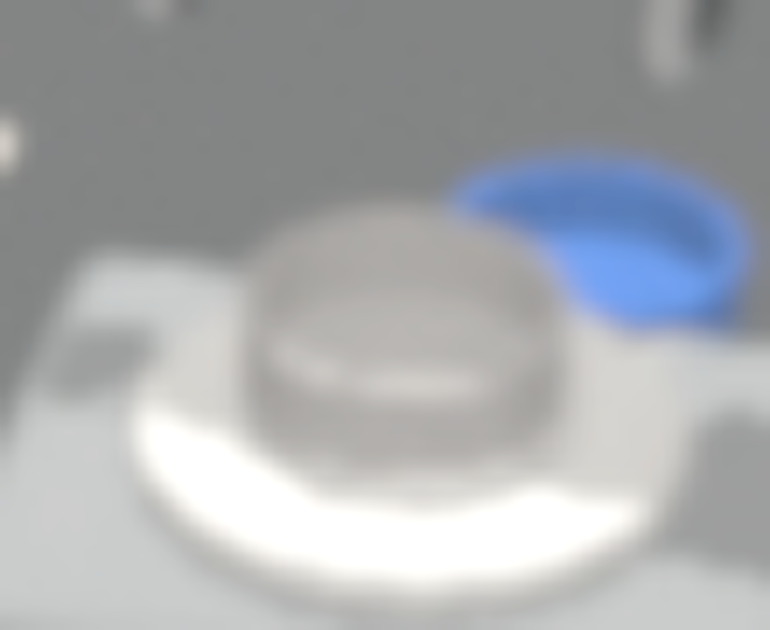

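Pan is seated and looks level at crop centre (403,340). Next is the fine sieve, at robot-frame position about (0.4377,-0.3852).

>>> play_rows(
  deltas=[
    [[-0.017, -0.053, 0.0], 0],
    [[-0.034, -0.105, 0.0], 0],
    [[-0.051, -0.158, 0.0], 0],
    [[-0.068, -0.21, 0], 0],
    [[-0.085, -0.263, 0], 0],
  ],
)

```text
time: 14.78
tool_pos: [0.4879, -0.2305, 0.1185]
tool_rot: [0.0, 0.707, 0.707, 0.0]
contact_force: [1.3, -0.4, 0.4]
gripper_width: 1.001
```

>>> play_rows(
  deltas=[
    [[-0.017, -0.053, 0.0], 0],
    [[-0.034, -0.105, -0.02], 0],
    [[-0.051, -0.156, -0.05], 0],
    [[-0.051, -0.156, -0.08], 0],
    [[-0.051, -0.156, -0.09], 0],
  ],
)

```text
time: 15.4
tool_pos: [0.436, -0.3841, 0.0259]
tool_rot: [-0.002, 0.708, 0.707, 0.0]
contact_force: [1.0, -0.4, 0.2]
gripper_width: 1.001
```

>>> play_rows(
  deltas=[
    [[0.0015, -0.001, 0], 0],
    [[0.0015, -0.001, -0.018], 0],
    [[0.0015, -0.001, -0.034], 0],
    [[0.0015, -0.001, -0.042], 0],
    [[0.0015, -0.001, -0.042], 0],
  ],
)

```text
time: 16.02
tool_pos: [0.4385, -0.385, -0.0147]
tool_rot: [-0.001, 0.707, 0.707, 0.0]
contact_force: [-1.1, -0.2, -0.5]
gripper_width: 1.001
```

>>> play_rows(
  deltas=[
    [[0, 0, 0], 0],
    [[0, 0, 0], 0],
    [[0, 0, 0], 0],
    [[0, 0, 0], 0],
  ],
  grip=-1,
)

```text
time: 16.52
tool_pos: [0.4399, -0.3869, -0.0121]
tool_rot: [0.001, 0.707, 0.707, -0.0]
contact_force: [-0.6, -1.4, 5.8]
gripper_width: 0.718
```

```bash
python3 - <<'E'
from h import *
im,d=look('side','z12',p=[.437,-.385,.01])
E
```

```text
crop origin 368 134 scale 14 tool [ 0.4399 -0.3869 -0.0121] F [-0.6 -1.4  5.8] w 0.718 t 16.525
```

View pics/z12.png

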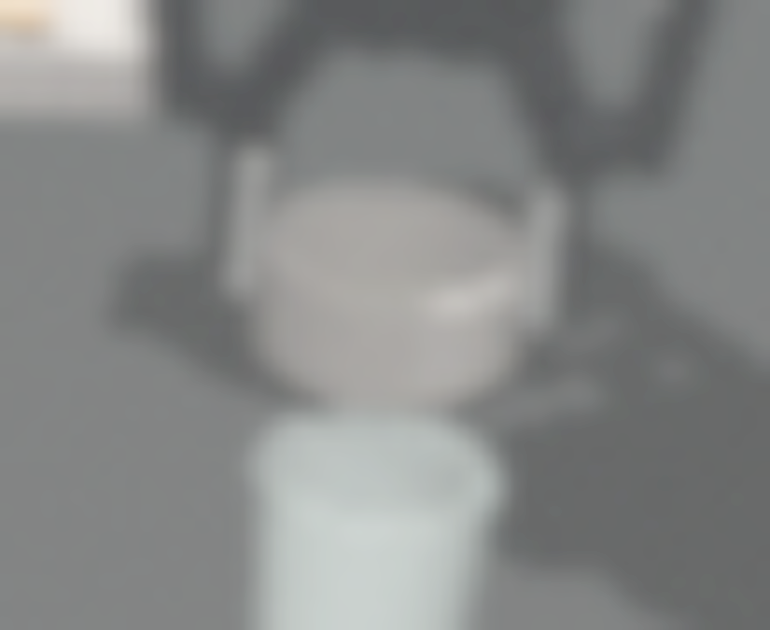

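Fine sieve is between the pads at crop (390,300). Now I'll reopen, turn 90° and squeeze again.

>>> play_rows(
  deltas=[
    [[0, 0, 0], 0],
    [[0, 0, 0], 0],
    [[0, 0, 0], 0.18],
    [[0, 0, 0], 0.36],
    [[0, 0, 0], 0.54],
  ],
  grip=1,
)

```text
time: 17.2
tool_pos: [0.4386, -0.3853, -0.0142]
tool_rot: [-0.001, 0.49, 0.872, 0.0]
contact_force: [-0.4, 0.3, 0.1]
gripper_width: 1.001
```

>>> play_rows(
  deltas=[
    [[0, 0, 0], 0.18],
    [[0, 0, 0], 0.36],
    [[0, 0, 0], 0.54],
    [[0, 0, 0], 0.72],
    [[0, 0, 0], 0.9],
  ],
)

```text
time: 17.82
tool_pos: [0.4386, -0.3853, -0.0142]
tool_rot: [-0.0, 0.062, 0.998, 0.0]
contact_force: [0.4, 0.0, 0.3]
gripper_width: 1.0
```

>>> play_rows(
  deltas=[
    [[0, 0, 0], 0.131],
    [[0, 0, 0], 0.131],
  ],
)

```text
time: 18.08
tool_pos: [0.4387, -0.3854, -0.0141]
tool_rot: [-0.0, 0.001, 1.0, 0.0]
contact_force: [-0.3, 0.4, 0.1]
gripper_width: 1.0
```

>>> play_rows(
  deltas=[
    [[0, 0, 0], 0],
    [[0, 0, 0], 0],
    [[0, 0, 0], 0],
    [[0, 0, 0], 0],
  ],
  grip=-1,
)

```text
time: 18.58
tool_pos: [0.4394, -0.3862, -0.013]
tool_rot: [0.0, 0.0, 1.0, -0.0]
contact_force: [0.5, -0.1, 4.4]
gripper_width: 0.717
```

>>> play_rows(
  deltas=[
    [[0, 0, 0.02], 0],
    [[0, 0, 0.06], 0],
    [[0, 0, 0.1], 0],
    [[0.013, 0.04, 0.123], 0],
    [[0.03, 0.093, 0.123], 0],
  ],
)

```text
time: 19.2
tool_pos: [0.4705, -0.2938, 0.1135]
tool_rot: [0.002, 0.001, 1.0, -0.002]
contact_force: [0.6, 0.6, -1.7]
gripper_width: 0.717
```

>>> play_rows(
  deltas=[
    [[0.017, 0.053, 0], 0],
    [[0.034, 0.106, 0], 0],
    [[0.051, 0.159, 0], 0],
    [[0.068, 0.212, 0], 0],
    [[0.085, 0.265, 0], 0],
  ],
)

```text
time: 19.82
tool_pos: [0.554, -0.026, 0.1102]
tool_rot: [0.0, -0.0, 1.0, -0.0]
contact_force: [0.2, 0.4, -0.9]
gripper_width: 0.716
```

>>> play_rows(
  deltas=[
    [[0.012, 0.04, 0], 0],
    [[0.019, 0.059, 0], 0],
    [[0.019, 0.061, 0], 0],
    [[0.019, 0.061, 0], 0],
  ],
)

```text
time: 20.32
tool_pos: [0.5727, 0.0322, 0.1094]
tool_rot: [-0.0, 0.0, 1.0, -0.0]
contact_force: [0.2, -0.3, -2.4]
gripper_width: 0.715
```

```bash
python3 - <<'E'
from h import *
im,d=look('side','z13',p=[.575,.034,.11])
E
```

```text
crop origin 302 166 scale 14 tool [0.5727 0.0322 0.1094] F [ 0.2 -0.3 -2.4] w 0.715 t 20.325
```

View pics/z13.png

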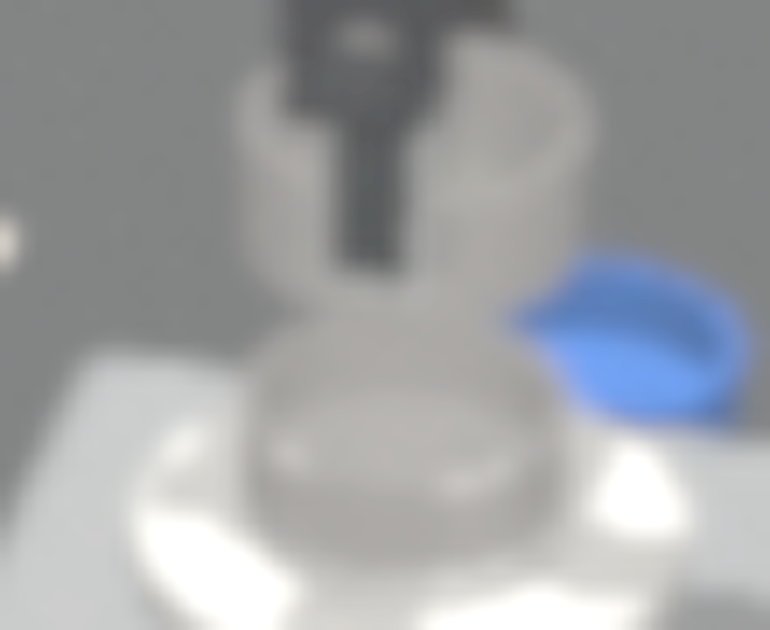

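Sieve (crop centre x≈412) lines up with the pan (≈403, plus about 6 for perspective). Lowering.

>>> play_rows(
  deltas=[
    [[0.0004, 0.002, 0], 0],
    [[0.0004, 0.002, -0.012], 0],
    [[0.0004, 0.002, -0.022], 0],
    [[0.0004, 0.002, -0.026], 0],
    [[0.0004, 0.002, -0.026], 0],
  ],
)

```text
time: 21.0
tool_pos: [0.5729, 0.0352, 0.0826]
tool_rot: [-0.001, -0.0, 1.0, 0.0]
contact_force: [0.0, -0.4, -1.6]
gripper_width: 0.72
```

>>> play_rows(
  deltas=[
    [[0, 0, -0.001], 0],
    [[0, 0, -0.002], 0],
    [[0, 0, -0.003], 0],
    [[0, 0, -0.003], 0],
  ],
)

```text
time: 21.5
tool_pos: [0.5734, 0.0352, 0.0805]
tool_rot: [-0.0, -0.0, 1.0, -0.0]
contact_force: [-0.9, 0.3, -0.5]
gripper_width: 0.72
```

>>> play_rows(
  deltas=[
    [[0, 0, -0.001], 0],
    [[0, 0, -0.002], 0],
    [[0, 0, -0.003], 0],
    [[0, 0, -0.003], 0],
  ],
)

```text
time: 22.0
tool_pos: [0.5733, 0.0352, 0.0773]
tool_rot: [-0.0, -0.0, 1.0, 0.0]
contact_force: [0.5, 0.6, -0.7]
gripper_width: 0.713
```

>>> play_rows(
  deltas=[
    [[0, -0.0006, -0.0005], 0],
    [[0, -0.0006, -0.001], 0],
    [[0, -0.0006, -0.0015], 0],
    [[0, -0.0006, -0.0015], 0],
  ],
)

```text
time: 22.5
tool_pos: [0.5734, 0.0346, 0.0761]
tool_rot: [0.0, -0.0, 1.0, -0.0]
contact_force: [0.0, -0.8, 0.3]
gripper_width: 0.72
```

>>> play_rows(
  deltas=[
    [[0, 0, -0.0007], 0],
    [[0, 0, -0.0014], 0],
    [[0, 0, -0.0014], 0],
  ],
)

```text
time: 22.88
tool_pos: [0.5735, 0.0346, 0.076]
tool_rot: [-0.0, -0.0, 1.0, -0.0]
contact_force: [-4.3, -1.0, 7.8]
gripper_width: 0.72
```

>>> play_rows(
  deltas=[
    [[0, 0, 0], 0],
    [[0, 0, 0.0], 0],
    [[0, 0, 0.0], 0],
    [[0, 0, 0.03], 0],
    [[0, 0, 0.07], 0],
  ],
  grip=1,
)

```text
time: 23.5
tool_pos: [0.5722, 0.0347, 0.1435]
tool_rot: [-0.002, -0.0, 1.0, 0.0]
contact_force: [1.2, -0.6, -0.0]
gripper_width: 1.003
```

```bash
python3 - <<'E'
from h import *
im,d=look('side','z14',p=[.575,.034,.11])
E
```

```text
crop origin 302 166 scale 14 tool [0.5722 0.0347 0.1435] F [ 1.2 -0.6 -0. ] w 1.003 t 23.5
```

View pics/z14.png

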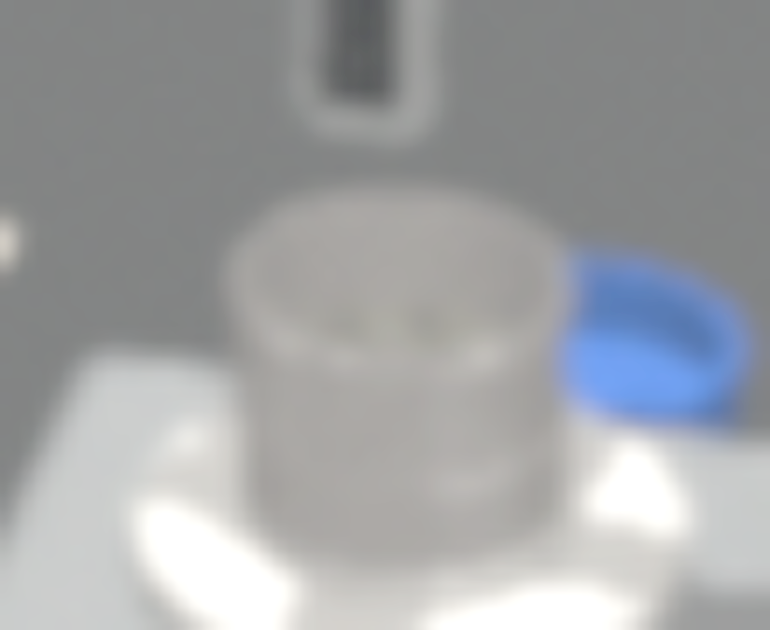

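Fine sieve nested flush, stack upright. Medium next at (0.586,-0.381).

>>> play_rows(
  deltas=[
    [[0.002, -0.055, 0], 0],
    [[0.004, -0.11, 0], 0],
    [[0.006, -0.165, 0], 0],
    [[0.008, -0.22, -0.01], 0],
    [[0.01, -0.275, -0.03], 0],
  ],
)

```text
time: 24.18
tool_pos: [0.5842, -0.2427, 0.1154]
tool_rot: [0.001, -0.0, 1.0, -0.001]
contact_force: [0.2, 0.0, 1.3]
gripper_width: 0.998
```

>>> play_rows(
  deltas=[
    [[0.002, -0.053, -0.02], 0],
    [[0.004, -0.105, -0.04], 0],
    [[0.005, -0.141, -0.06], 0],
    [[0.005, -0.141, -0.07], 0],
    [[0.005, -0.141, -0.07], 0],
  ],
)

```text
time: 24.8
tool_pos: [0.5876, -0.3803, 0.0429]
tool_rot: [-0.001, -0.0, 1.0, 0.001]
contact_force: [0.5, 0.0, -0.2]
gripper_width: 0.999
```

>>> play_rows(
  deltas=[
    [[-0.0015, -0.001, -0.01], 0],
    [[-0.0015, -0.001, -0.03], 0],
    [[-0.0015, -0.001, -0.046], 0],
    [[-0.0015, -0.001, -0.053], 0],
    [[-0.0015, -0.001, -0.053], 0],
  ],
)

```text
time: 25.42
tool_pos: [0.5863, -0.3819, -0.0097]
tool_rot: [-0.001, -0.0, 1.0, 0.001]
contact_force: [-0.0, 0.2, -0.4]
gripper_width: 1.0
```

>>> play_rows(
  deltas=[
    [[0, 0, 0], 0],
    [[0, 0, 0], 0],
    [[0, 0, 0], 0],
    [[0, 0, 0], 0],
  ],
  grip=-1,
)

```text
time: 25.92
tool_pos: [0.588, -0.3833, -0.0067]
tool_rot: [0.001, -0.0, 1.0, -0.001]
contact_force: [-0.1, -0.7, 5.3]
gripper_width: 0.707
```

```bash
python3 - <<'E'
from h import *
im,d=look('side','z15',p=[.586,-.381,.02])
E
```

```text
crop origin 325 127 scale 14 tool [ 0.588  -0.3833 -0.0067] F [-0.1 -0.7  5.3] w 0.707 t 25.925
```

View pics/z15.png

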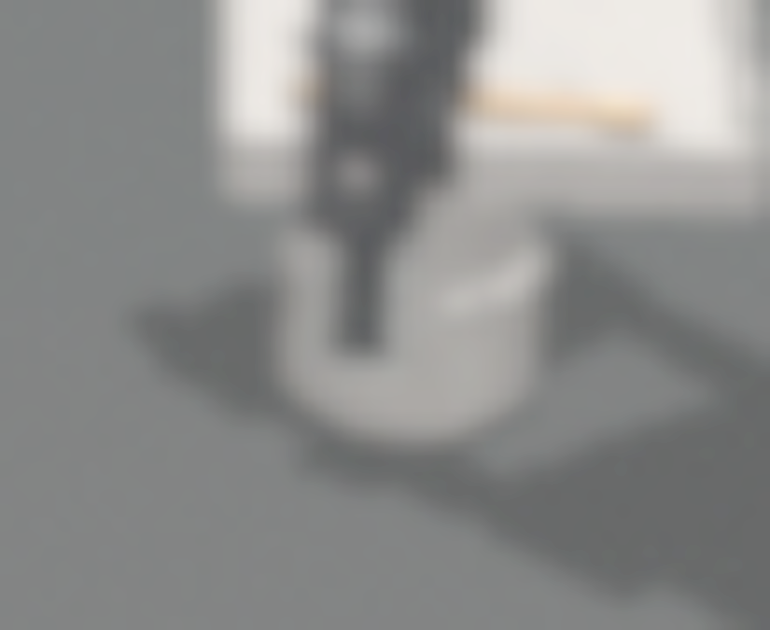

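>>> play_rows(
  deltas=[
    [[0, 0, 0], 0],
    [[0, 0, 0], 0],
    [[0, 0, 0], -0.18],
    [[0, 0, 0], -0.36],
    [[0, 0, 0], -0.54],
  ],
  grip=1,
)

```text
time: 26.6
tool_pos: [0.5863, -0.382, -0.0093]
tool_rot: [-0.001, 0.269, 0.963, 0.0]
contact_force: [0.4, 0.2, -0.1]
gripper_width: 0.999
```

>>> play_rows(
  deltas=[
    [[0, 0, 0], -0.18],
    [[0, 0, 0], -0.36],
    [[0, 0, 0], -0.54],
    [[0, 0, 0], -0.72],
    [[0, 0, 0], -0.9],
  ],
)

```text
time: 27.22
tool_pos: [0.5863, -0.3819, -0.0094]
tool_rot: [-0.001, 0.662, 0.75, -0.0]
contact_force: [-0.5, -0.7, 1.2]
gripper_width: 1.001
```

>>> play_rows(
  deltas=[
    [[0, 0, 0], -0.131],
    [[0, 0, 0], -0.131],
  ],
)

```text
time: 27.48
tool_pos: [0.5864, -0.382, -0.0092]
tool_rot: [-0.001, 0.707, 0.708, -0.0]
contact_force: [-0.1, -0.3, 0.5]
gripper_width: 1.0
```

>>> play_rows(
  deltas=[
    [[0, 0, 0], 0],
    [[0, 0, 0], 0],
    [[0, 0, 0], 0],
    [[0, 0, 0], 0],
  ],
  grip=-1,
)

```text
time: 27.98
tool_pos: [0.5872, -0.3827, -0.008]
tool_rot: [0.0, 0.707, 0.707, 0.0]
contact_force: [-0.2, -0.7, 1.8]
gripper_width: 0.711
```

>>> play_rows(
  deltas=[
    [[0, 0, 0.03], 0],
    [[0, 0, 0.08], 0],
    [[0, 0.03, 0.12], 0],
    [[-0.001, 0.07, 0.148], 0],
    [[-0.003, 0.12, 0.148], 0],
  ],
)

```text
time: 28.6
tool_pos: [0.5853, -0.2626, 0.1429]
tool_rot: [0.003, 0.707, 0.707, 0.001]
contact_force: [-0.1, -0.1, -1.4]
gripper_width: 0.711
```

>>> play_rows(
  deltas=[
    [[-0.002, 0.055, 0], 0],
    [[-0.004, 0.11, 0], 0],
    [[-0.006, 0.165, 0], 0],
    [[-0.008, 0.22, 0], 0],
    [[-0.01, 0.26, 0], 0],
  ],
)

```text
time: 29.22
tool_pos: [0.5729, -0.0, 0.1387]
tool_rot: [-0.001, 0.707, 0.708, -0.0]
contact_force: [0.8, 0.0, -1.6]
gripper_width: 0.716
```

>>> play_rows(
  deltas=[
    [[-0.001, 0.02, 0], 0],
    [[-0.001, 0.037, 0], 0],
    [[-0.001, 0.037, 0], 0],
    [[-0.001, 0.037, 0], 0],
  ],
)

```text
time: 29.72
tool_pos: [0.573, 0.0336, 0.1395]
tool_rot: [0.0, 0.707, 0.707, -0.0]
contact_force: [0.2, 0.1, -1.7]
gripper_width: 0.713
```

```bash
python3 - <<'E'
from h import *
im,d=look('side','z16',p=[.575,.034,.135])
E
```

```text
crop origin 302 158 scale 14 tool [0.573  0.0336 0.1395] F [ 0.2  0.1 -1.7] w 0.713 t 29.725
```

View pics/z16.png

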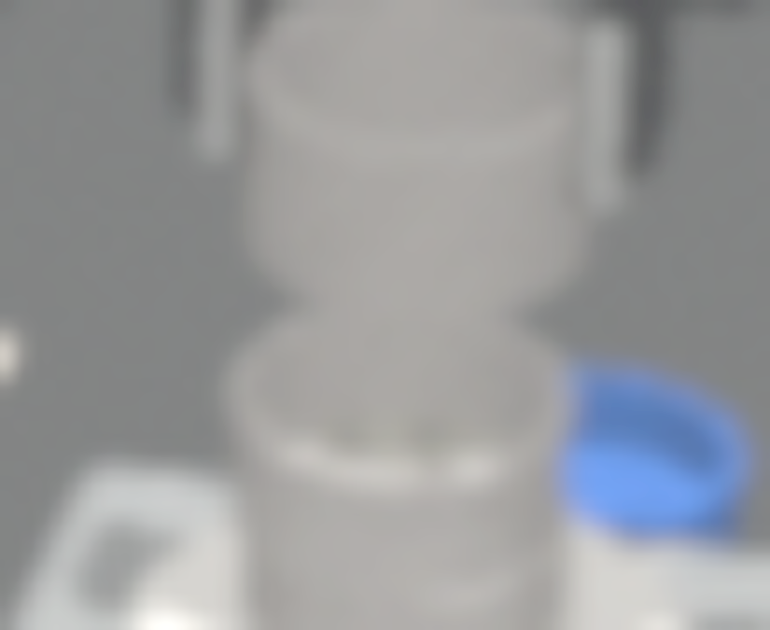

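>>> play_rows(
  deltas=[
    [[0.0008, 0.0005, -0.004], 0],
    [[0.0008, 0.0005, -0.014], 0],
    [[0.0008, 0.0005, -0.022], 0],
    [[0.0008, 0.0005, -0.025], 0],
    [[0.0008, 0.0005, -0.025], 0],
  ],
)

```text
time: 30.4
tool_pos: [0.5734, 0.0351, 0.1141]
tool_rot: [-0.0, 0.707, 0.707, -0.0]
contact_force: [0.1, 0.3, -1.3]
gripper_width: 0.713
```

>>> play_rows(
  deltas=[
    [[0, 0, -0.001], 0],
    [[0, 0, -0.002], 0],
    [[0, 0, -0.003], 0],
    [[0, 0, -0.003], 0],
  ],
)

```text
time: 30.9
tool_pos: [0.5737, 0.0351, 0.1115]
tool_rot: [-0.0, 0.707, 0.707, -0.0]
contact_force: [-0.1, -0.8, -1.1]
gripper_width: 0.711
```

>>> play_rows(
  deltas=[
    [[0, 0, -0.001], 0],
    [[0, 0, -0.002], 0],
    [[0, 0, -0.002], 0],
  ],
)

```text
time: 31.28
tool_pos: [0.5736, 0.0351, 0.1094]
tool_rot: [-0.0, 0.707, 0.707, -0.0]
contact_force: [-0.3, 0.7, -0.7]
gripper_width: 0.715
```

>>> play_rows(
  deltas=[
    [[0, 0, -0.0007], 0],
    [[0, 0, -0.0014], 0],
    [[0, 0, -0.002], 0],
    [[0, 0, -0.002], 0],
  ],
)

```text
time: 31.78
tool_pos: [0.5737, 0.0351, 0.1075]
tool_rot: [-0.0, 0.707, 0.707, -0.0]
contact_force: [-0.2, -0.3, -0.5]
gripper_width: 0.713
```

>>> play_rows(
  deltas=[
    [[0, 0, -0.0005], 0],
    [[0, 0, -0.001], 0],
    [[0, 0, -0.001], 0],
  ],
)

```text
time: 32.15
tool_pos: [0.5737, 0.0351, 0.1069]
tool_rot: [0.0, 0.707, 0.707, -0.0]
contact_force: [-1.9, 0.5, 1.8]
gripper_width: 0.714
```

Contact at the expected height (TCP 0.107). One small push, then release.

>>> play_rows(
  deltas=[
    [[0, 0, -0.0008], 0],
    [[0, 0, -0.0008], 0],
  ],
)

```text
time: 32.4
tool_pos: [0.5738, 0.0351, 0.1069]
tool_rot: [0.0, 0.707, 0.707, -0.0]
contact_force: [-3.1, 0.5, 5.7]
gripper_width: 0.709
```

>>> play_rows(
  deltas=[
    [[0, 0, 0], 0],
    [[0, 0, 0.0], 0],
    [[0, 0, 0.0], 0],
    [[0, 0, 0.03], 0],
    [[0, 0, 0.07], 0],
  ],
  grip=1,
)

```text
time: 33.02
tool_pos: [0.5726, 0.0351, 0.1748]
tool_rot: [-0.001, 0.707, 0.707, -0.001]
contact_force: [-0.3, -0.0, 1.6]
gripper_width: 1.001
```

```bash
python3 - <<'E'
from h import *
im,d=look('side','z17',p=[.575,.034,.125])
E
```

```text
crop origin 302 161 scale 14 tool [0.5726 0.0351 0.1748] F [-0.3 -0.   1.6] w 1.001 t 33.025
```

View pics/z17.png

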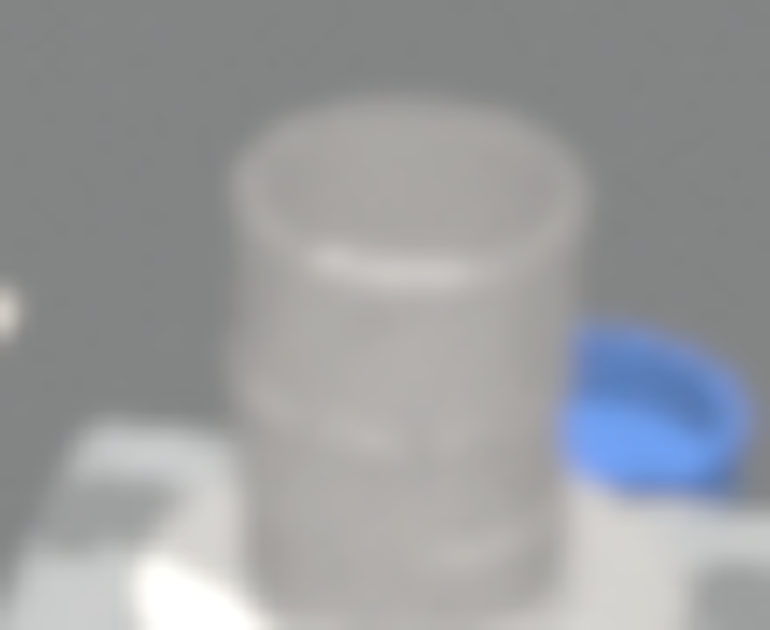

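Medium nested flush. Coarse next, at about (0.4227,0.2337).

>>> play_rows(
  deltas=[
    [[-0.03, 0.04, 0], 0],
    [[-0.06, 0.08, 0], 0],
    [[-0.09, 0.12, -0.02], 0],
    [[-0.12, 0.16, -0.05], 0],
    [[-0.15, 0.199, -0.08], 0],
  ],
)

```text
time: 33.7
tool_pos: [0.4229, 0.2354, 0.0952]
tool_rot: [0.0, 0.707, 0.707, 0.001]
contact_force: [0.4, 0.4, -0.2]
gripper_width: 0.999
```

>>> play_rows(
  deltas=[
    [[0, 0, 0], 0],
    [[0, 0, -0.02], 0],
    [[0, 0, -0.04], 0],
    [[0, 0, -0.04], 0],
  ],
)

```text
time: 34.2
tool_pos: [0.4235, 0.2332, 0.0549]
tool_rot: [-0.0, 0.707, 0.707, -0.001]
contact_force: [-0.1, 0.2, -0.3]
gripper_width: 1.001
```

```bash
python3 - <<'E'
from h import *
im,d=look('side','z18',p=[.4227,.2337,.03])
E
```

```text
crop origin 347 250 scale 14 tool [0.4235 0.2332 0.0549] F [-0.1  0.2 -0.3] w 1.001 t 34.2
```

View pics/z18.png

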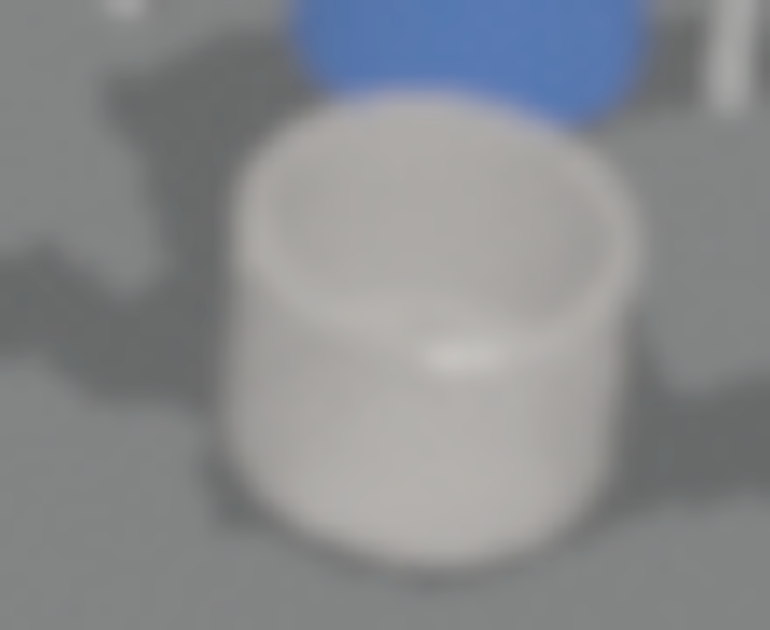

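Open pads at crop x≈125 and 730 straddle the grey coarse sieve (rim centre ≈435). Going down.

>>> play_rows(
  deltas=[
    [[0, 0, -0.015], 0],
    [[0, 0, -0.035], 0],
    [[0, 0, -0.05], 0],
    [[0, 0, -0.058], 0],
    [[0, 0, -0.058], 0],
  ],
)

```text
time: 34.88
tool_pos: [0.4233, 0.234, -0.0028]
tool_rot: [-0.0, 0.707, 0.707, -0.001]
contact_force: [-0.3, -0.4, 0.4]
gripper_width: 1.001
```

>>> play_rows(
  deltas=[
    [[0, 0, 0], 0],
    [[0, 0, 0], 0],
    [[0, 0, 0], 0],
    [[0, 0, 0], 0],
  ],
  grip=-1,
)

```text
time: 35.38
tool_pos: [0.4249, 0.2346, -0.0009]
tool_rot: [0.001, 0.707, 0.707, 0.001]
contact_force: [-0.7, 0.4, 6.6]
gripper_width: 0.719
```

>>> play_rows(
  deltas=[
    [[0, 0, 0], 0],
    [[0, 0, 0], 0],
    [[0, 0, 0], 0.18],
    [[0, 0, 0], 0.36],
    [[0, 0, 0], 0.54],
  ],
  grip=1,
)

```text
time: 36.0
tool_pos: [0.4232, 0.2339, -0.0027]
tool_rot: [-0.0, 0.49, 0.872, -0.0]
contact_force: [-0.8, 0.0, -0.5]
gripper_width: 0.999
```

>>> play_rows(
  deltas=[
    [[0, 0, 0], 0.18],
    [[0, 0, 0], 0.36],
    [[0, 0, 0], 0.54],
    [[0, 0, 0], 0.72],
    [[0, 0, 0], 0.9],
  ],
)

```text
time: 36.62
tool_pos: [0.4232, 0.2339, -0.0028]
tool_rot: [-0.0, 0.062, 0.998, -0.0]
contact_force: [0.3, 0.0, -0.0]
gripper_width: 1.005
```

>>> play_rows(
  deltas=[
    [[0, 0, 0], 0.131],
    [[0, 0, 0], 0.131],
  ],
)

```text
time: 36.88
tool_pos: [0.4233, 0.2339, -0.0027]
tool_rot: [-0.0, 0.001, 1.0, -0.0]
contact_force: [0.4, 0.8, 0.1]
gripper_width: 1.003
```

>>> play_rows(
  deltas=[
    [[0, 0, 0], 0],
    [[0, 0, 0], 0],
    [[0, 0, 0], 0],
    [[0, 0, 0], 0],
  ],
  grip=-1,
)

```text
time: 37.38
tool_pos: [0.4243, 0.2343, -0.0017]
tool_rot: [0.001, 0.0, 1.0, 0.0]
contact_force: [0.7, -0.3, 3.7]
gripper_width: 0.716
```

```bash
python3 - <<'E'
from h import *
im,d=look('side','z19',p=[.4227,.2337,.04])
E
```

```text
crop origin 348 247 scale 14 tool [ 0.4243  0.2343 -0.0017] F [ 0.7 -0.3  3.7] w 0.716 t 37.375
```

View pics/z19.png

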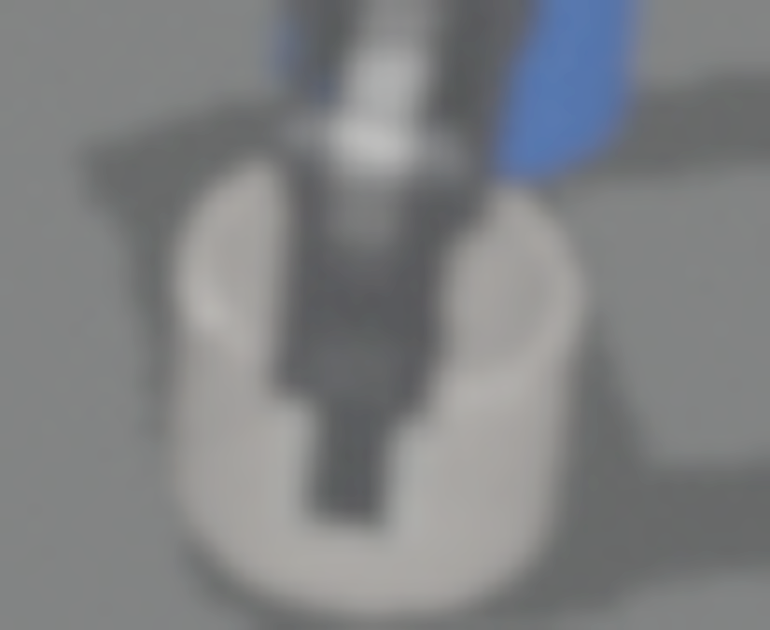

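>>> play_rows(
  deltas=[
    [[0, 0, 0.03], 0],
    [[0, 0, 0.08], 0],
    [[0, 0, 0.13], 0],
    [[0.01, -0.013, 0.17], 0],
    [[0.03, -0.04, 0.182], 0],
  ],
)

```text
time: 38.05
tool_pos: [0.4547, 0.1947, 0.1825]
tool_rot: [0.002, -0.001, 1.0, 0.001]
contact_force: [-0.2, 0.3, -1.0]
gripper_width: 0.713
```

>>> play_rows(
  deltas=[
    [[0.03, -0.04, 0], 0],
    [[0.06, -0.08, 0], 0],
    [[0.09, -0.12, 0], 0],
    [[0.113, -0.15, 0], 0],
    [[0.12, -0.16, 0], 0],
  ],
)

```text
time: 38.67
tool_pos: [0.5737, 0.0326, 0.1783]
tool_rot: [-0.001, 0.001, 1.0, 0.0]
contact_force: [-0.6, 0.1, -1.1]
gripper_width: 0.715
```

>>> play_rows(
  deltas=[
    [[0, 0, 0], 0],
    [[0, 0, 0], 0],
    [[0, 0, 0], 0],
  ],
)

```text
time: 39.05
tool_pos: [0.5731, 0.0352, 0.1798]
tool_rot: [-0.0, -0.001, 1.0, 0.0]
contact_force: [0.5, -0.2, -0.7]
gripper_width: 0.716
```

```bash
python3 - <<'E'
from h import *
im,d=look('side','z20',p=[.575,.034,.165])
E
```

```text
crop origin 303 148 scale 14 tool [0.5731 0.0352 0.1798] F [ 0.5 -0.2 -0.7] w 0.716 t 39.05
```

View pics/z20.png

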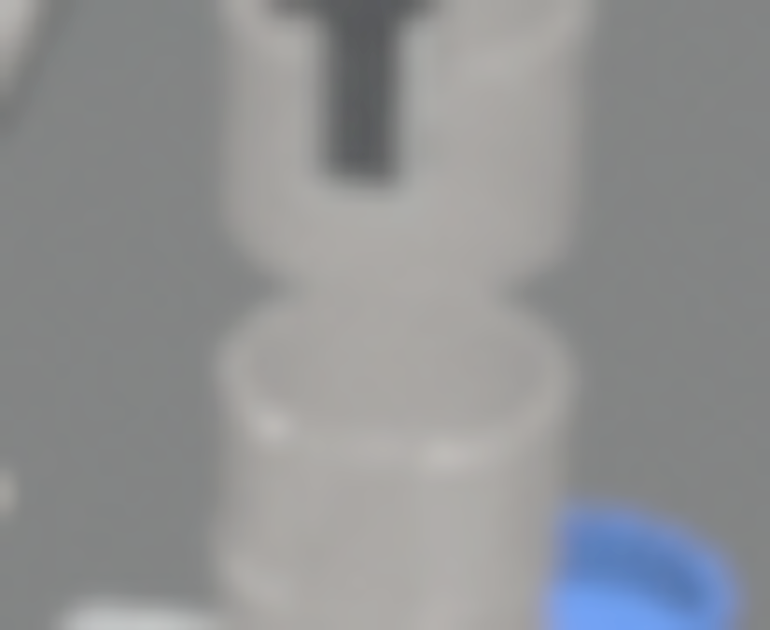

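Coarse sieve (centre ≈398) is over the medium rim (≈395). Lowering.

>>> play_rows(
  deltas=[
    [[0.0004, -0.0003, -0.006], 0],
    [[0.0004, -0.0003, -0.015], 0],
    [[0.0004, -0.0003, -0.023], 0],
    [[0.0004, -0.0003, -0.026], 0],
    [[0.0004, -0.0003, -0.026], 0],
  ],
)

```text
time: 39.72
tool_pos: [0.5738, 0.0338, 0.1532]
tool_rot: [-0.0, -0.0, 1.0, 0.0]
contact_force: [-0.5, -0.4, -1.2]
gripper_width: 0.717
```

>>> play_rows(
  deltas=[
    [[0, 0, -0.001], 0],
    [[0, 0, -0.002], 0],
    [[0, 0, -0.003], 0],
    [[0, 0, -0.003], 0],
  ],
)

```text
time: 40.22
tool_pos: [0.574, 0.0338, 0.1507]
tool_rot: [-0.0, -0.0, 1.0, 0.0]
contact_force: [0.9, -0.3, -1.2]
gripper_width: 0.715
```

>>> play_rows(
  deltas=[
    [[0, 0, -0.001], 0],
    [[0, 0, -0.002], 0],
    [[0, 0, -0.0025], 0],
    [[0, 0, -0.0025], 0],
  ],
)

```text
time: 40.72
tool_pos: [0.574, 0.0338, 0.1482]
tool_rot: [-0.0, -0.0, 1.0, -0.0]
contact_force: [-0.3, 0.7, -0.8]
gripper_width: 0.715
```

>>> play_rows(
  deltas=[
    [[0, 0.0005, -0.0007], 0],
    [[0, 0.0005, -0.0013], 0],
    [[0, 0.0005, -0.0013], 0],
  ],
)

```text
time: 41.1
tool_pos: [0.5742, 0.0343, 0.1473]
tool_rot: [0.0, -0.0, 1.0, -0.0]
contact_force: [-0.4, 0.3, 1.0]
gripper_width: 0.718
```

>>> play_rows(
  deltas=[
    [[0, 0, -0.0007], 0],
    [[0, 0, -0.0012], 0],
    [[0, 0, -0.0012], 0],
  ],
)

```text
time: 41.48
tool_pos: [0.5746, 0.0343, 0.1473]
tool_rot: [0.001, -0.0, 1.0, -0.0]
contact_force: [-3.2, -0.1, 5.9]
gripper_width: 0.718
```

Seated at 0.1473, as predicted. Release, rise and look.

>>> play_rows(
  deltas=[
    [[0, 0, 0], 0],
    [[0, 0, 0.0], 0],
    [[0, 0, 0.0], 0],
    [[0, 0, 0.03], 0],
    [[0, 0, 0.07], 0],
  ],
  grip=1,
)

```text
time: 42.1
tool_pos: [0.573, 0.0343, 0.2146]
tool_rot: [-0.002, -0.0, 1.0, 0.0]
contact_force: [0.9, -0.3, -0.2]
gripper_width: 0.999
```

```bash
python3 - <<'E'
from h import *
im,d=look('side','z21',h=55,sc=10,p=[.575,.034,.145])
E
```

```text
crop origin 302 149 scale 10 tool [0.573  0.0343 0.2146] F [ 0.9 -0.3 -0.2] w 0.999 t 42.1
```

View pics/z21.png

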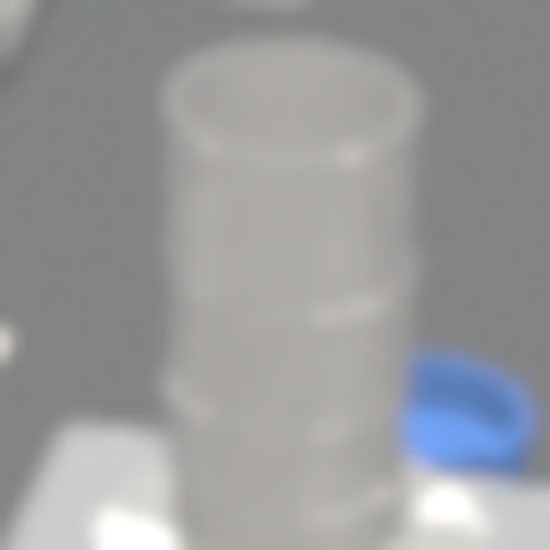

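Coarse nested. Lid next, at about (0.4142,0.3813).

>>> play_rows(
  deltas=[
    [[-0.023, 0.05, 0], 0],
    [[-0.046, 0.1, 0], 0],
    [[-0.069, 0.15, -0.02], 0],
    [[-0.092, 0.2, -0.05], 0],
    [[-0.114, 0.25, -0.08], 0],
  ],
)

```text
time: 42.78
tool_pos: [0.4594, 0.2859, 0.1352]
tool_rot: [0.001, -0.0, 1.0, 0.0]
contact_force: [1.2, 0.6, -0.7]
gripper_width: 1.006
```

>>> play_rows(
  deltas=[
    [[-0.02, 0.045, -0.02], 0],
    [[-0.043, 0.095, -0.05], 0],
    [[-0.044, 0.096, -0.08], 0],
    [[-0.044, 0.096, -0.1], 0],
    [[-0.044, 0.096, -0.1], 0],
  ],
)

```text
time: 43.4
tool_pos: [0.4151, 0.379, 0.0338]
tool_rot: [-0.002, 0.0, 1.0, -0.001]
contact_force: [0.9, 0.7, -0.6]
gripper_width: 1.001
```

```bash
python3 - <<'E'
from h import *
im,d=look('side','z22',p=[.414,.381,.03])
E
```

```text
crop origin 341 299 scale 14 tool [0.4151 0.379  0.0338] F [ 0.9  0.7 -0.6] w 1.001 t 43.4
```

View pics/z22.png

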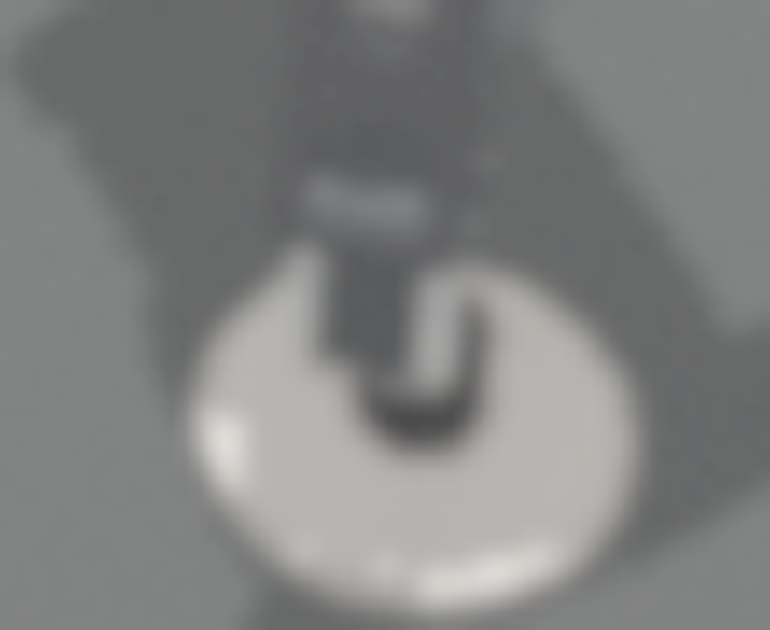

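Finger lines up with the knob (crop (425,430)). Descending and squeezing twice.

>>> play_rows(
  deltas=[
    [[0, 0.0015, -0.012], 0],
    [[0, 0.0015, -0.028], 0],
    [[0, 0.0015, -0.038], 0],
    [[0, 0.0015, -0.042], 0],
    [[0, 0.0015, -0.042], 0],
  ],
)

```text
time: 44.08
tool_pos: [0.4159, 0.3816, -0.0067]
tool_rot: [-0.0, -0.0, 1.0, -0.0]
contact_force: [-0.4, -0.2, -0.3]
gripper_width: 1.0
```

>>> play_rows(
  deltas=[
    [[0, 0, 0], 0],
    [[0, 0, 0], 0],
    [[0, 0, 0], 0],
    [[0, 0, 0], 0],
    [[0, 0, 0], 0],
  ],
  grip=-1,
)

```text
time: 44.7
tool_pos: [0.4164, 0.382, -0.0057]
tool_rot: [0.0, -0.0, 1.0, 0.0]
contact_force: [-0.6, -0.5, 2.8]
gripper_width: 0.202
```

```bash
python3 - <<'E'
from h import *
im,d=look('side','z23',p=[.414,.381,.03])
E
```

```text
crop origin 341 299 scale 14 tool [ 0.4164  0.382  -0.0057] F [-0.6 -0.5  2.8] w 0.202 t 44.7
```

View pics/z23.png

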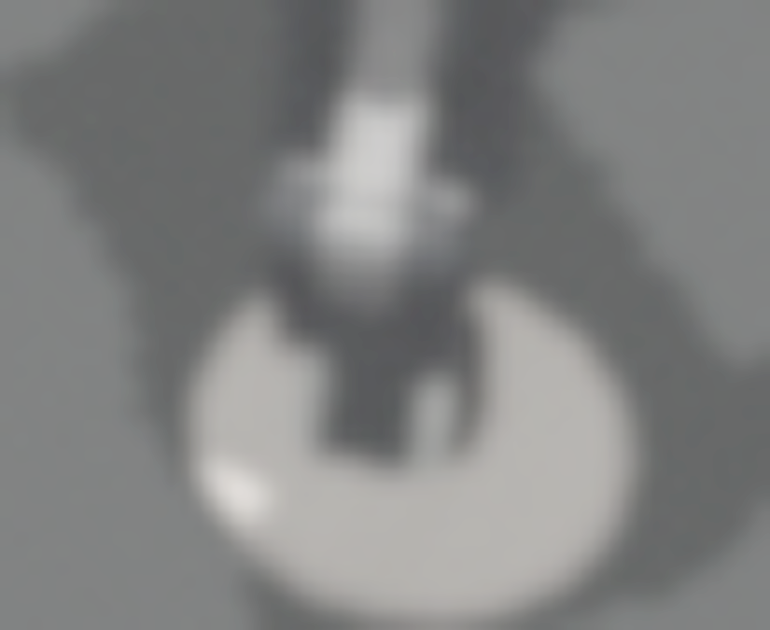

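>>> play_rows(
  deltas=[
    [[0, 0, 0], 0],
    [[0, 0, 0], 0],
    [[0, 0, 0], -0.18],
    [[0, 0, 0], -0.36],
    [[0, 0, 0], -0.54],
  ],
  grip=0.2,
)

```text
time: 45.38
tool_pos: [0.4159, 0.3816, -0.0066]
tool_rot: [-0.0, 0.27, 0.963, -0.0]
contact_force: [0.0, -0.5, -0.5]
gripper_width: 0.597
```

>>> play_rows(
  deltas=[
    [[0, 0, 0], -0.18],
    [[0, 0, 0], -0.36],
    [[0, 0, 0], -0.54],
    [[0, 0, 0], -0.72],
    [[0, 0, 0], -0.9],
  ],
)

```text
time: 46.0
tool_pos: [0.4159, 0.3816, -0.0066]
tool_rot: [-0.0, 0.662, 0.75, -0.0]
contact_force: [0.3, 0.1, 0.3]
gripper_width: 0.596
```

>>> play_rows(
  deltas=[
    [[0, 0, 0], -0.131],
    [[0, 0, 0], -0.131],
  ],
)

```text
time: 46.25
tool_pos: [0.4159, 0.3817, -0.0065]
tool_rot: [-0.0, 0.707, 0.708, -0.0]
contact_force: [-0.3, -0.1, 0.1]
gripper_width: 0.599
```

>>> play_rows(
  deltas=[
    [[0, 0, 0], 0],
    [[0, 0, 0], 0],
    [[0, 0, 0], 0],
    [[0, 0, 0], 0],
    [[0, 0, 0], 0],
  ],
  grip=-1,
)

```text
time: 46.88
tool_pos: [0.4163, 0.3819, -0.006]
tool_rot: [0.0, 0.707, 0.707, 0.0]
contact_force: [-0.9, 0.3, 2.1]
gripper_width: 0.198
```

>>> play_rows(
  deltas=[
    [[0, 0, 0.03], 0],
    [[0, 0, 0.08], 0],
    [[0, 0, 0.13], 0],
    [[0.008, -0.017, 0.18], 0],
    [[0.025, -0.055, 0.215], 0],
  ],
)

```text
time: 47.5
tool_pos: [0.4414, 0.3273, 0.2113]
tool_rot: [0.0, 0.706, 0.708, 0.001]
contact_force: [0.1, -0.7, -0.2]
gripper_width: 0.202
```

>>> play_rows(
  deltas=[
    [[0.022, -0.048, 0.011], 0],
    [[0.045, -0.1, 0.011], 0],
    [[0.068, -0.15, 0.011], 0],
    [[0.091, -0.2, 0.011], 0],
    [[0.112, -0.245, 0.011], 0],
  ],
)

```text
time: 48.12
tool_pos: [0.5534, 0.0799, 0.2192]
tool_rot: [-0.0, 0.707, 0.707, -0.0]
contact_force: [0.0, 0.3, -0.4]
gripper_width: 0.2
```

>>> play_rows(
  deltas=[
    [[0.015, -0.033, 0], 0],
    [[0.0205, -0.046, 0], 0],
    [[0.0205, -0.046, 0], 0],
    [[0.0205, -0.046, 0], 0],
  ],
)

```text
time: 48.62
tool_pos: [0.5731, 0.0369, 0.2195]
tool_rot: [-0.0, 0.707, 0.708, -0.0]
contact_force: [0.2, -0.5, -1.2]
gripper_width: 0.201
```

```bash
python3 - <<'E'
from h import *
im,d=look('side','z24',p=[.575,.034,.205])
E
```

```text
crop origin 303 134 scale 14 tool [0.5731 0.0369 0.2195] F [ 0.2 -0.5 -1.2] w 0.201 t 48.625
```

View pics/z24.png

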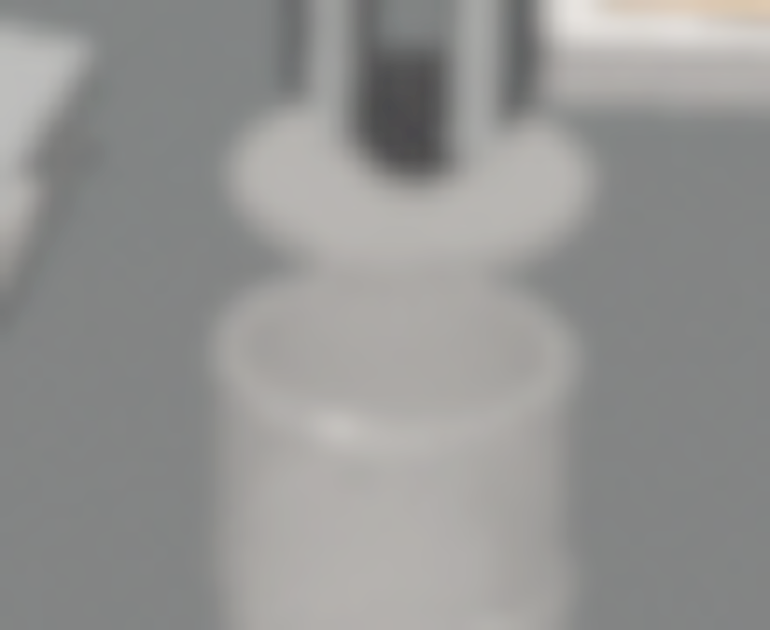

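Lid (centre ≈411) is slightly to the −x side of the coarse rim (≈396, plus 5 for perspective). Correcting by about 1.3 mm and lowering.

>>> play_rows(
  deltas=[
    [[0.0013, -0.0022, -0.004], 0],
    [[0.0013, -0.0022, -0.014], 0],
    [[0.0013, -0.0022, -0.021], 0],
    [[0.0013, -0.0022, -0.024], 0],
    [[0.0013, -0.0022, -0.024], 0],
  ],
)

```text
time: 49.3
tool_pos: [0.5747, 0.0336, 0.1953]
tool_rot: [-0.0, 0.707, 0.707, -0.0]
contact_force: [0.2, -0.9, -0.3]
gripper_width: 0.205
```

>>> play_rows(
  deltas=[
    [[0, 0, -0.001], 0],
    [[0, 0, -0.002], 0],
    [[0, 0, -0.003], 0],
    [[0, 0, -0.003], 0],
  ],
)

```text
time: 49.8
tool_pos: [0.5749, 0.0336, 0.1927]
tool_rot: [-0.0, 0.707, 0.707, -0.0]
contact_force: [0.2, -0.8, -0.5]
gripper_width: 0.201
```

>>> play_rows(
  deltas=[
    [[0, 0, -0.001], 0],
    [[0, 0, -0.002], 0],
    [[0, 0, -0.003], 0],
    [[0, 0, -0.003], 0],
  ],
)

```text
time: 50.3
tool_pos: [0.5748, 0.0336, 0.1896]
tool_rot: [-0.0, 0.707, 0.707, -0.0]
contact_force: [-0.5, 0.6, -1.0]
gripper_width: 0.203
```

>>> play_rows(
  deltas=[
    [[-0.0004, 0.0004, -0.0007], 0],
    [[-0.0004, 0.0004, -0.0014], 0],
    [[-0.0004, 0.0004, -0.002], 0],
    [[-0.0004, 0.0004, -0.002], 0],
  ],
)

```text
time: 50.8
tool_pos: [0.5744, 0.034, 0.1877]
tool_rot: [-0.0, 0.707, 0.707, -0.0]
contact_force: [-0.9, 0.2, -1.1]
gripper_width: 0.203
```

>>> play_rows(
  deltas=[
    [[0, 0, -0.0007], 0],
    [[0, 0, -0.0013], 0],
    [[0, 0, -0.0013], 0],
  ],
)

```text
time: 51.18
tool_pos: [0.5746, 0.034, 0.1869]
tool_rot: [0.0, 0.707, 0.707, 0.0]
contact_force: [-0.5, 0.2, 1.4]
gripper_width: 0.201
```

>>> play_rows(
  deltas=[
    [[0, 0, -0.0008], 0],
    [[0, 0, -0.0008], 0],
  ],
)

```text
time: 51.42
tool_pos: [0.5748, 0.034, 0.1869]
tool_rot: [0.0, 0.707, 0.707, 0.0]
contact_force: [-2.3, 0.1, 5.0]
gripper_width: 0.2
```

>>> play_rows(
  deltas=[
    [[0, 0, 0], 0],
    [[0, 0, 0.0], 0],
    [[0, 0, 0.0], 0],
    [[0, 0, 0.02], 0],
    [[0, 0, 0.06], 0],
  ],
  grip=0.2,
)

```text
time: 52.05
tool_pos: [0.5734, 0.0341, 0.2452]
tool_rot: [-0.001, 0.707, 0.707, -0.001]
contact_force: [0.3, 0.8, -0.7]
gripper_width: 0.599
```

>>> play_rows(
  deltas=[
    [[-0.02, 0.04, 0.03], 0],
    [[-0.05, 0.09, 0.03], 0],
    [[-0.08, 0.14, 0.03], 0],
    [[-0.11, 0.19, 0.03], 0],
    [[-0.14, 0.24, 0.03], 0],
  ],
)

```text
time: 52.68
tool_pos: [0.4337, 0.2756, 0.2777]
tool_rot: [0.0, 0.707, 0.707, 0.001]
contact_force: [1.8, -0.3, -0.1]
gripper_width: 0.601
```

>>> play_rows(
  deltas=[
    [[-0.03, 0.05, 0], 0],
    [[-0.06, 0.1, 0], 0],
    [[-0.06, 0.1, 0], 0],
  ],
  grip=1,
)

```text
time: 53.05
tool_pos: [0.3725, 0.3769, 0.2775]
tool_rot: [-0.0, 0.705, 0.709, 0.001]
contact_force: [0.7, -0.3, -0.1]
gripper_width: 1.0
```

```bash
python3 - <<'E'
from h import *
im,d=look('side','z25',h=60,w=60,sc=10,p=[.575,.034,.15])
im2,d2=look('top','z25t',h=40,w=40,sc=14,p=[.575,.034,.15],g=1)
# top: lid & sieve measurement
print("lid top", *fit("top",im2,.573,.034,[(.203,.031),(.199,.031)],n=30,mask=lambda up:(up.mean(2)>0)) if 0 else "")
P=cloud("top",d2)
c=projs("top",np.array([[.573,.034,.203],[.573,.034,.223],[.573,.034,.068]]));print(c)
u,v=c[1].round().astype(int);print("knob z",np.median(P[v-1:v+2,u-1:u+2,2]))
m=(P[...,2]>.19)&(P[...,2]<.24)&(np.hypot(P[...,0]-.573,P[...,1]-.034)<.06)
print("lid pts",P[m].mean(0),m.sum(),np.median(P[m][:,2]))
q=P[m];q=q[abs(q[:,2]-.203)<.012];A_=np.c_[q[:,:2]-q[:,:2].mean(0),np.ones(len(q))];print("plane",np.linalg.lstsq(A_,q[:,2],rcond=None)[0])
for n,b in [(n,boxes_of("top",n)) for n in("petri","jar","beaker","pipette")]: print(n,[(np.round(k["box"]).tolist(),round(k["confidence"],2)) for k in b[:2]])
E
```

```text
crop origin 300 145 scale 10 tool [0.3725 0.3769 0.2775] F [ 0.7 -0.3 -0.1] w 1.0 t 53.05
crop origin 286 198 scale 14 tool [0.3737 0.3755 0.2772] F [ 0.  -0.6 -0.2] w 0.999 t 53.1
lid top
[[305.12640069 215.983926  ]
 [304.88791961 214.78067786]
 [306.56259648 223.23020264]]
knob z 0.22304391685190206
lid pts [0.57562413 0.0330511  0.20554278] 380 0.20360122445698126
plane [-0.00974063  0.00952888  0.20331154]
petri [([242.0, 218.0, 260.0, 235.0], 0.67), ([194.0, 212.0, 212.0, 235.0], 0.5)]
jar [([241.0, 220.0, 258.0, 237.0], 0.66)]
beaker [([378.0, 262.0, 395.0, 276.0], 0.62)]
pipette [([299.0, 165.0, 364.0, 176.0], 0.82)]
```

View pics/z25.png

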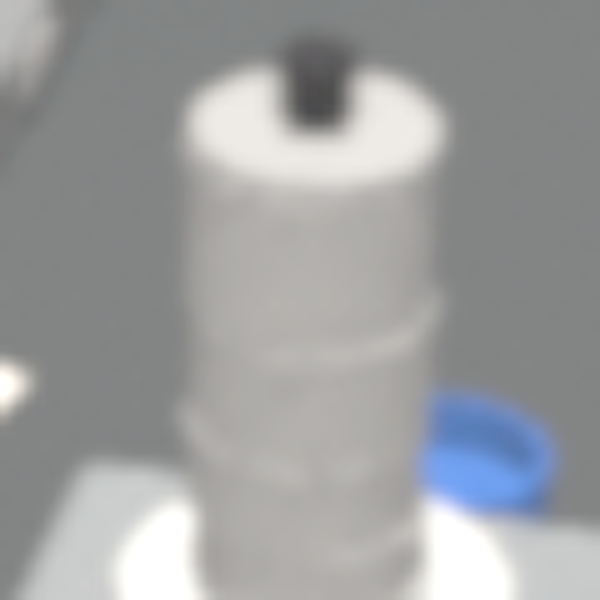

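View pics/z25t.png

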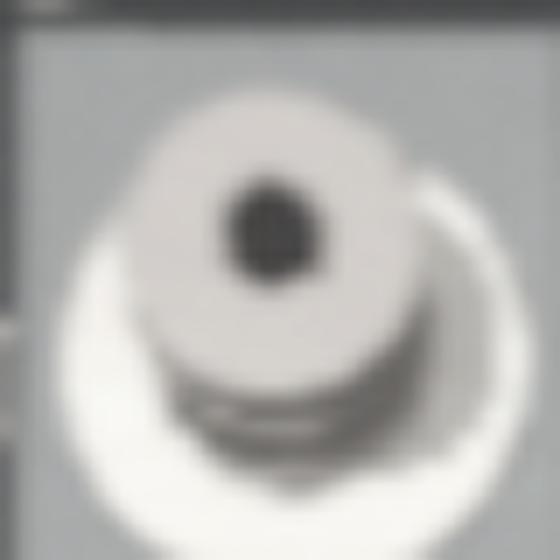

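The lid's top face measures 0.2033 m (expected 0.203) and the knob top 0.223 m (expected 0.223), with tilt about 0.014 rad. The bystanders' boxes haven't moved and the arm is clear. Handing in.

```bash
python3 -c "
from h import *
s=status.state();print(s['time'],s['contact_force'],abs(s['joint_vel']).max())
print(ticket.job_done())"
```

```text
53.35 [ 1.13058211  0.0894994  -0.26820647] 0.0027235291071402838
the job is handed in; nothing more can be done
None
```

The stack is built on the shaker in order: pan, fine, medium and coarse sieve, then the lid. I handed it in at 53 s with the arm clear and still. No verdict was reported.

**How:** I centred each part with two squeezes at right angles, carried it over the stack and lowered it in small steps. Each one met light contact, under 8 N, within about 1 mm of the expected seat height.

**Last checks:**
- **Height and tilt:** the lid face measured 0.2033 m and the knob top 0.223 m. Fully seated would be 0.203 m and 0.223 m. Tilt was about 0.014 rad, within the noise of the depth readings.
- **Appearance:** both camera views show a straight stack with closed joints.
- **Bystanders:** the dish, jar, beaker and pipette were still in place. The network's best guess for the dish landed on the jar, but its second matched the dish's original position.

**What disagreed:**
- **Cameras:** the side camera was about 4–6 mm off in x, so I used the top camera, corrected by the squeezes.
- **Gripper height:** the fingertips sat about 22 mm higher when shut, and 35 mm when open, than the reported tool position. My first close on the pan therefore shut in the air above it, without moving anything. I corrected the height for every later grasp.

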